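Refit the heat sinks on four serviced boards

ROBOT

A 6-joint arm with a two-finger parallel gripper is mounted at the origin on the work surface. World frame = base frame: x ahead of the robot, y to its left, z up, the work surface at z = 0. Lengths are in m, angles in rad, forces in N, time in s.
With the tool pointing down it reaches from about 0.35 to 0.775 m from the base axis. Payload 5.5 kg.
Tool frame: the origin (TCP) lies at the very end of the fingers, on their centre line; the grasp point (between the pads) lies 19 mm behind it; z points along the fingers, y is the line along which they close (so a half turn about z gives the same grasp; the last joint's range is limited). The gripper opens to 85 mm and grips with 20 to 120 N. Pads are 22 mm wide; open, the fingers measure 114 mm over their backs; the gripper's body (76 mm by 85 mm) begins 54 mm behind the grasp point. The pads swing forward as they close: fully open they stand 13 mm farther back than shut.
Start: joints at [-1.263, 0.313, 0.046, 1.304, 0, 1.431], TCP at [0.249, -0.518, 0.204] pointing down, gripper open.
Joint ranges: [-2.76, 2.76], [-0.86, 1.69], [-1.03, 1.26], [-2.2, 2.34], [-1.47, 1.5], [-3.14, 3.14]. Speed limits (rad/s): [2.57, 2.57, 3.14, 3.14, 3.14, 3.14].

INTERFACE

Orientations are given as a unit quaternion [w, x, y, z].
In Python, from workcell import env, cams, ticket, spotter gives the robot as it stands.
- The arm moves only by the tool jog_arm, never from a script. Its argument "increments" is a list that holds one entry, the list of rows, each a list of 7 numbers: the shift along the tool's x, y, z in units of 0.25 m (1.0 is 0.25 m), then the turn, a rotation vector about the tool's x, y, z in units of 180 degrees (1.0 is 180 degrees), then the closure in counts, from 0 (fully open) to 255 (shut). A call has 1 to 20 rows; each row shifts and turns the commanded pose from where the row before left it, along the tool's axes as they then stand; what a row does not reach is not made up. A row lasts 1/10 s, in which the tool goes at most 50 mm and 8.59 degrees, less where a joint would pass 70% of its speed; a pose out of reach is approached as far as the arm can. A call with a number of a shift or a turn outside -1 to 1 is refused whole. A call with a gripper value outside its range is refused whole. The fingers move at their own pace and stop on an object; "force" is the grip in N (left out, the last holds). Time passes only in rows, so rows that do not move let the fingers close. It gives the time, the measured TCP pose, the force, the opening and the grip force at its end, in the units of the state.
- env.get_state(): the state, without advancing time (a new reading comes with each control period).
- cams.read_camera(name): name is "side" or "top"; returns a dict with "pixels" (420x560x3 uint8, red, green, blue), "fx", "fy", "cx", "cy" (pixels), "k1" (the pictures are not rectified: a ray, as slopes to the right and down, at radius r is drawn at 1 + k1 r^2 times it, then the intrinsics apply), "xyz" and "attitude" of the camera in the world. Camera axes: x right, y down, z forward; pixel columns grow to the right and rows downward; lengths in m; the calibration is good to about 2 mm. A picture is of the moment at which its call begins. There is no depth.
- ticket.hand_in(): hands the job in; it is judged then, once.
Trained networks look in the newest picture that a camera, given by its name, has taken for a name from the list of things; names that differ only in an ending like _2 or _b are one class to them, and where a whole thing is asked for, a point or a joint stands for the part that bears it (a point fixed in the world has none). Each returns a list of dicts, best first, with "conf" (0 to 1); they miss things now and then, are a little off and sometimes report something else, mostly with a low value. They report only what shows in the picture. A call takes as long as a camera call. They do not tell look-alikes from the thing itself.
- spotter.find_in(target, camera): "uv" ([column, row] in pixels, amid what is visible of it).
- spotter.cut_out(target, camera): "region" (420x560 bool, what is visible of it) and "uv" ([column, row] in pixels, amid what is visible of it).
- spotter.landmark_of(target, camera): "uv" ([column, row] in pixels: a listed point, or the origin of a listed thing).
The state is a dict: "clock": time; "joint_pos": joint angles; "qvel": joint speeds; "tau": joint torques, N m; "tcp_pos": TCP position; "orientation": TCP orientation; "wrist_force": force on the tool from outside, world axes, zero at the start; "ft_torque": the same for the moment, N m; "finger_gap": finger opening in m; "grip_force": force on a finger pad.
Only numpy, scipy, OpenCV 4.12 (cv2) and the standard library are available. Lean on these libraries where they do the work, as an engineer would, in place of code of your own. Each camera call takes 0.05 s, during which the arm holds its last target. There are 200 camera calls.

TASK

The chips on the four boards have been cleaned and are ready for their heat sinks: put the large finned block on the processor of the small mainboard with its long side along the board's long side, the round sink on the graphics card's chip, the small square pin sink on the network card's chip with its sides square to the board, and the low bar lengthwise on the solid-state stick of the drive adapter. Each must sit flat on its chip, squarely and centred over it; set them down without dropping them. Leave the loose fan and the loose memory module where they lie.

Things in the scene. Friction and masses are not known exactly. Their poses are not given: they have to be found in the camera images.
- block_sink_mid (a point): Loose heat sink, large block: bare aluminium, base plate 84 x 58 mm and 5 mm thick, 12 straight fins along x over the middle 66 mm, 30 mm high in all, about 0.18 kg. Point: its centre, half-way up (15 mm above its flat underside). x along the 84 mm side, y across the 58 mm, z up. Grip it across the 58 mm.
- round_sink_mid (a point): Loose heat sink, round: bare aluminium, 58 mm in diameter, 22 mm high, thin fins standing out like rays from a solid core, about 80 g. Point: its centre, half-way up (11 mm above its flat underside). z up; its yaw does not matter.
- square_sink_mid (a point): Loose heat sink, small square: bare aluminium, 38 x 38 mm, 20 mm high, a grid of 6 x 6 pins, about 45 g. Point: its centre, half-way up (10 mm above its flat underside). x and y along its sides, z up.
- bar_sink_mid (a point): Loose heat sink, low bar: bare aluminium, 76 x 22 mm, 14 mm high, five straight fins along x, about 45 g. Point: its centre, half-way up (7 mm above its flat underside). x along the 76 mm side, y across the 22 mm, z up. Grip it across the 22 mm.
- cpu_top (a point): Top centre of the processor (metal lid 34 x 34 mm) on the small mainboard, 12 mm above the bench. Fixed, widest board, 160 x 110 mm, top 8 mm above the bench, from 65 mm along -x to 95 mm along +x, where network and USB sockets stand, a memory module flat beside them; coin cell at the -x end. x along the board, y across, z up. Within 45 mm of the point along x only flat parts.
- gpu_top (a point): Top centre of the graphics chip (square dark lid 31 x 31 mm) on the graphics card, 10 mm above the bench; four flat memory chips around it, a blue monitor socket at the bracket, a row of four capacitors at the other end. Fixed green card 165 x 68 mm, top 6 mm above the bench, from 70 mm along -x to 95 mm along +x (upright steel bracket, 18 mm high). x along the card, y across, z up. Within 50 mm of the point only flat parts.
- net_top (a point): Top centre of the controller chip (square, black, 27 x 27 mm) on the network card, 10 mm above the bench; a metal block of four network sockets at the bracket, a black part beside it. Fixed green card 165 x 68 mm, top 6 mm above the bench, from 70 mm along -x to 95 mm along +x (upright steel bracket, 18 mm high). x along the card, y across, z up. Within 50 mm of the point only flat parts.
- stick_top (a point): Top centre of the solid-state stick (flat, black, 80 x 22 mm, lying along x) on the drive adapter card, 10 mm above the bench; no sockets at the bracket. Fixed green card 165 x 68 mm, top 6 mm above the bench, from 70 mm along -x to 95 mm along +x (upright steel bracket, 18 mm high). x along the card, y across, z up. Within 50 mm of the point only flat parts.
- fan_mid (a point): Bystander: a small loose black fan, 40 x 40 x 20 mm, lying flat among the heat sinks. Point: its centre, half-way up.
- memory_mid (a point): Bystander: a loose memory module, 133 x 30 x 4 mm, a green board with eight black chips, lying flat on the mat among the heat sinks. Point: its centre, half-way up; x along its length.
Mind the look-alikes: they are no part of the job. Leave any orange or red look-alike of the part that bears bar_sink_mid alone.

How it is judged:
At the end, for the whole second after the job is handed in: Block centred on the processor and round sink on the graphics chip within 10 mm, square sink on the network chip and bar on the stick within 8 mm; all flat on their chips (height within 3 mm, tilt under 0.1 rad), block, bar and square sink square to their boards within 0.26 rad, at rest (horizontal distance between block_sink_mid and cpu_top below 0.01 m and z of block_sink_mid in the frame of cpu_top between 0.012 and 0.018 m and angle between each of block_sink_mid, round_sink_mid, square_sink_mid, bar_sink_mid's own z axis and vertical below 0.1 rad and linear speed of each of block_sink, round_sink, square_sink, bar_sink below 0.02 m/s and angle between the x axis of block_sink_mid and the x axis of cpu_top, either way round below 0.26 rad and horizontal distance between round_sink_mid and gpu_top below 0.01 m and z of round_sink_mid in the frame of gpu_top between 0.008 and 0.014 m and horizontal distance between square_sink_mid and net_top below 0.008 m and z of square_sink_mid in the frame of net_top between 0.007 and 0.013 m and (angle between the x axis of square_sink_mid and the x axis of net_top, either way round below 0.26 rad or angle between the x axis of square_sink_mid and the y axis of net_top, either way round below 0.26 rad) and horizontal distance between bar_sink_mid and stick_top below 0.008 m and z of bar_sink_mid in the frame of stick_top between 0.004 and 0.01 m and angle between the x axis of bar_sink_mid and the x axis of stick_top, either way round below 0.26 rad); the robot touches nothing.
It fails at once if a heat sink is dropped: it falls free of the fingers at more than 0.6 m/s (a fall of about 2 cm) ((linear speed of block_sink above 0.6 m/s and contact force between block_sink and the fingers below 0.05 N) or (linear speed of round_sink above 0.6 m/s and contact force between round_sink and the fingers below 0.05 N) or (linear speed of square_sink above 0.6 m/s and contact force between square_sink and the fingers below 0.05 N) or (linear speed of bar_sink above 0.6 m/s and contact force between bar_sink and the fingers below 0.05 N)).
It fails at once if the loose fan or the loose memory module is moved more than 30 mm (distance of any of fan_mid, memory_mid from where it was at the start of the episode above 0.03 m).
It also fails if it takes over 117 s, if anything falls off the work surface, if the arm or the gripper's body presses on something with over 40 N, if the wrist force passes 120 N, or if a joint passes its speed limit or range.

## Working session

There is one attempt and no reset: what is moved stays moved. The work goes in short steps, Python scripts to look and compute and a tool call to move; the robot and the scene stay as the last step left them, time stands still between calls to the robot, and variables do not carry over. Pictures are saved under pics/ and viewed, at most 14 in all, crops included, and the job is handed in when it is done.

Besides the shell and the picture viewer there is one more tool, called after "Request:" as a command line: name --argument value ..., lists and objects as JSON in quotes. jog_arm: Moves the arm, as the interface text tells. Shifts and turns lie within -1 to 1; 1 stands for 0.25 m of shift or 180 degrees of turn. Its arguments: {"type":"object","properties":{"increments":{"type":"array"},"force":{"type":"number"}},"required":["increments"]}

```bash
ls; mkdir -p pics; cat > h.py <<'E'
import numpy as np, cv2
from scipy.spatial.transform import Rotation as R
from workcell import env, cams, ticket, spotter
def Rm(q): return R.from_quat([q[1],q[2],q[3],q[0]]).as_matrix()
def K(c): return np.array([[c['fx'],0,c['cx']],[0,c['fy'],c['cy']],[0,0,1.]])
def pix2w(c,uv,z):
    d=cv2.undistortPoints(np.array([[uv]],float),K(c),np.array([c['k1'],0,0,0.]))[0,0]
    r=Rm(c['attitude'])@np.array([d[0],d[1],1]); o=np.array(c['xyz'])
    return o+r*(z-o[2])/r[2]
def w2pix(c,p):
    M=Rm(c['attitude']).T; t=-M@np.array(c['xyz'])
    return cv2.projectPoints(np.array([p],float),cv2.Rodrigues(M)[0],t,K(c),np.array([c['k1'],0,0,0.]))[0][0,0]
E
python3 - <<'E'
from h import *
print(env.get_state())
H=dict(block_sink_mid=.015,round_sink_mid=.011,square_sink_mid=.010,bar_sink_mid=.007,cpu_top=.012,gpu_top=.010,net_top=.01,stick_top=.01,fan_mid=.01,memory_mid=.002)
for n in ['top','side']:
    c=cams.read_camera(n); cv2.imwrite(f'pics/{n}0.png',cv2.cvtColor(c['pixels'],cv2.COLOR_RGB2BGR))
    print(n,[c[k] for k in('fx','fy','cx','cy','k1','xyz','attitude')])
    for k,z in H.items():
        for d in spotter.landmark_of(k,n)[:3]:
            print(k,np.round(d['uv'],1),round(d['conf'],2),np.round(pix2w(c,d['uv'],z),4)[:2])
E
```

```text
pics
{'clock': 0.0, 'joint_pos': array([-1.26257678e+00,  3.14015120e-01,  4.49684944e-02,  1.30358511e+00,
        2.79849267e-06,  1.43122180e+00]), 'qvel': array([-7.01332442e-04,  1.45165587e-04,  1.12579066e-04,  4.38079344e-04,
        2.23600405e-04,  7.41683852e-05]), 'tau': array([-1.04946305e-04, -4.80627966e+01,  2.98534119e+01,  1.94042333e-02,
       -1.10353049e-04, -1.85978593e-05]), 'tcp_pos': array([ 0.24879638, -0.51776652,  0.20289625]), 'orientation': array([-9.14563374e-04,  9.75039182e-01,  2.22030970e-01, -7.58973413e-05]), 'wrist_force': array([-0.836608  , -0.45454563, -0.57335978]), 'ft_torque': array([ 0.04399852, -0.02629175,  0.00999156]), 'grip_force': 0.0, 'finger_gap': 0.08587553421206706}
top [400.5361589099947, 400.5361589099947, 283.2220789962349, 206.3205085604112, 0.035323092560942834, array([0.42750249, 0.01099756, 0.92503508]), array([-0.02478801,  0.7172269 , -0.69530152,  0.03907597])]
block_sink_mid [425.5 275.9] 0.7 [ 0.3633 -0.3312]
round_sink_mid [135.7 272.5] 0.92 [0.3521 0.3179]
square_sink_mid [324.8 238.1] 0.5 [ 0.441  -0.1033]
bar_sin
[... 592 characters left out ...]
  0.61814506]), array([-0.49849181,  0.85252942, -0.13478087,  0.08083085])]
block_sink_mid [249.9 317.7] 0.9 [ 0.3627 -0.3342]
block_sink_mid [360.8 295.4] 0.7 [ 0.5869 -0.3409]
square_sink_mid [259.2 248.2] 0.63 [ 0.4416 -0.1161]
bar_sink_mid [268.6 220.3] 0.77 [ 4.988e-01 -1.000e-04]
bar_sink_mid [233.4 205.9] 0.71 [0.4302 0.0997]
bar_sink_mid [305.3 171.7] 0.69 [0.6895 0.2413]
cpu_top [361.8 296.5] 0.73 [ 0.5891 -0.3414]
gpu_top [260.9 161.4] 0.79 [0.5782 0.3512]
net_top [302.5 192.9] 0.56 [0.6307 0.1077]
stick_top [331.1 237.2] 0.61 [ 0.6173 -0.1245]
stick_top [231.3 226. ] 0.43 [ 0.4016 -0.0026]
fan_mid [330.5 238. ] 0.4 [ 0.6146 -0.1273]
memory_mid [252.7 280.9] 0.76 [ 0.3992 -0.2162]
```

```bash
python3 -c "
import cv2
im=cv2.imread('pics/top0.png')
cv2.imwrite('pics/a.png',cv2.resize(im[100:310,80:500],None,fx=1.9,fy=1.9,interpolation=cv2.INTER_CUBIC))
cv2.imwrite('pics/b.png',cv2.resize(im[90:290,160:360],(800,600)[:0] or (600,600),interpolation=cv2.INTER_CUBIC))"
```

```text
(no output)
```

View pics/a.png

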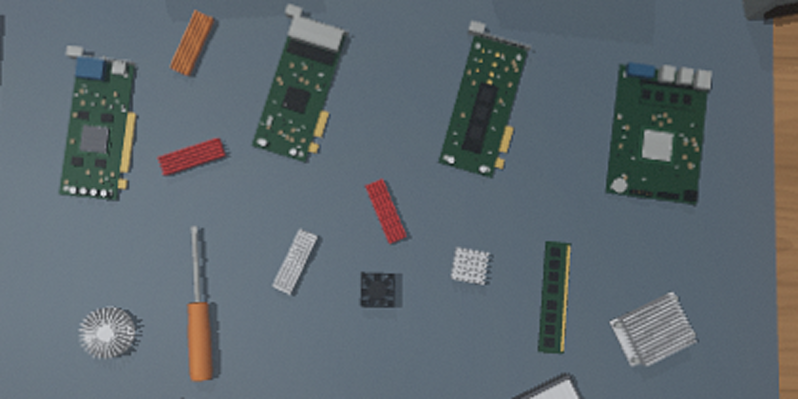

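View pics/b.png

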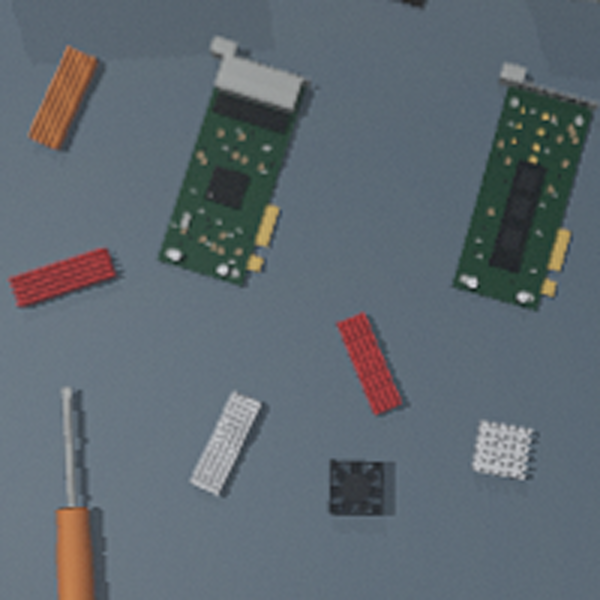

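The top view shows four bars: silver at (233,238), red at (182,183) and (283,211), and orange at (182,124). Only the silver one is bare aluminium, and the enlarged crop confirms it. The mainboard is at (427,177), the graphics card (blue socket, 4 capacitors) at (131,171), the network card (silver socket block) at (237,154) and the drive adapter at (335,161). The fan is at (278,251). Next I measure outlines and yaws.

```bash
cat > m.py <<'E'
from h import *
def rect(c,mask,z):
    cs=max(cv2.findContours(mask.astype(np.uint8),cv2.RETR_EXTERNAL,cv2.CHAIN_APPROX_NONE)[0],key=cv2.contourArea)
    P=np.array([pix2w(c,p[0],z)[:2] for p in cs],np.float32)*1000
    (x,y),(a,b),t=cv2.minAreaRect(P)
    if a<b: a,b,t=b,a,t+90
    return np.round([x,y,a,b,(t+90)%180-90],1)
E
python3 - <<'E'
from m import *
H=dict(block_sink_mid=.015,round_sink_mid=.011,square_sink_mid=.010,bar_sink_mid=.007,fan_mid=.01,memory_mid=.002)
B=dict(cpu_top=(.012,.589,-.339),gpu_top=(.01,.579,.347),net_top=(.01,.63,.106),stick_top=(.01,.6185,-.124))
for n in ['top','side']:
    c=cams.read_camera(n); im=c['pixels']; hsv=cv2.cvtColor(im,cv2.COLOR_RGB2HSV)
    for k,z in H.items():
        for d in spotter.cut_out(k,n)[:3]: print(n,k,round(d['conf'],2),np.round(d['uv']),rect(c,d['region'],z))
    g=cv2.inRange(hsv,(45,90,20),(85,255,160)); g=cv2.morphologyEx(g,cv2.MORPH_CLOSE,np.ones((7,7)))
    N,L,S,_=cv2.connectedComponentsWithStats(g)
    for k,(z,x,y) in B.items():
        u,v=w2pix(c,[x,y,z]).astype(int)
        l=np.bincount(L[v-14:v+15,u-14:u+15].ravel(),minlength=N); l[0]=0
        print(n,k,'board',rect(c,L==l.argmax(),z-.004))
        w=hsv[v-16:v+17,u-16:u+17]; print('  centre hsv',hsv[v,u])
        gray=im.mean(2)
        near=np.zeros(gray.shape,np.uint8); near[v-26:v+27,u-26:u+27]=1
        m=((hsv[...,1]<95)&(abs(gray-np.median(gray[v-3:v+4,u-3:u+4]))<28)).astype(np.uint8)*near
        m=cv2.morphologyEx(m,cv2.MORPH_OPEN,np.ones((3,3)))
        _,LL=cv2.connectedComponents(m); 
        if LL[v,u]: print('  chip',rect(c,LL==LL[v,u],z))
E
```

```text
top block_sink_mid 0.66 [424. 275.] [ 367.2 -327.2   85.6   65.8  -61.3]
top round_sink_mid 0.86 [137. 275.] [347.8 315.7  59.6  55.  -88.5]
top square_sink_mid 0.5 [325. 240.] [ 437.4 -107.6   37.9   37.1   81.7]
top bar_sink_mid 0.77 [180. 180.] [559.2 230.9  78.1  26.5 -69.2]
top bar_sink_mid 0.67 [286. 215.] [499.8  -5.6  76.6  25.2  23.5]
top bar_sink_mid 0.6 [234. 238.] [437.4 101.4  76.8  24.6 -24.4]
top fan_mid 0.68 [280. 253.] [405.2   1.3  38.6  38.3 -88.3]
top memory_mid 0.74 [371. 256.] [ 404.6 -212.1  131.1   30.7   -3.3]
top cpu_top board [ 605.3 -334.5  157.   108.2   -6.1]
  centre hsv [ 80   5 148]
  chip [ 590.7 -333.3   34.6   33.2   84.6]
top gpu_top board [571.1 316.4  21.4  19.3  42.7]
  centre hsv [105  24 107]
  chip [575.6 348.5  35.5  33.2  -3.8]
top net_top board [630.  109.9 127.3  64.8 -15.7]
  centre hsv [103  32  55]
  chip [648.5 102.4 115.1  68.2 -17.3]
top stick_top board [ 634.  -120.6  162.8   66.9  -14.3]
  centre hsv [103  46  50]
  chip [ 614.5 -115.6   96.7   27.3  -14.6]
side block_sink_mid 0.9 [249. 316.] [ 370.3 -330.2  100.2   79.8  -62.4]

[... 194 characters left out ...]
2  43.8 -17.7]
side bar_sink_mid 0.52 [267. 221.] [497.1  -4.9  85.6  36.8  23.9]
side fan_mid 0.63 [231. 224.] [404.7   2.6  67.8  44.8  78.2]
side memory_mid 0.74 [261. 278.] [ 416.9 -211.2  107.1   36.8   -4.2]
side cpu_top board [ 602.6 -336.2  157.8  110.4   -5.8]
  centre hsv [ 90   2 219]
  chip [ 589.  -333.4   31.9   31.7   81.4]
side gpu_top board [585.5 343.8 162.9  70.2  -3.9]
  centre hsv [115  21 132]
  chip [573.  343.9  26.2  23.3 -17.6]
side net_top board [631.7 105.9 141.   65.5 -17.7]
  centre hsv [60  9 29]
  chip [630.9 104.1  30.6  22.7  70. ]
side stick_top board [ 632.4 -123.2  165.3   68.6  -14.5]
  centre hsv [120  18  42]
  chip [ 615.6 -118.8   82.6   24.   -13.1]
```

```bash
cat > tile.py <<'E'
from m import *
# rectified tile around p (m) with yaw (deg) : tile right = +x of object, up=+y
def tile(c,x,y,z,yaw,half=.05,n=200):
    s=np.linspace(-half,half,n); X,Y=np.meshgrid(s,-s)
    a=np.radians(yaw); ca,sa=np.cos(a),np.sin(a)
    W=np.stack([x+ca*X-sa*Y,y+sa*X+ca*Y,0*X+z],-1).reshape(-1,3)
    M=Rm(c['attitude']).T
    uv=cv2.projectPoints(W,cv2.Rodrigues(M)[0],-M@np.array(c['xyz']),K(c),np.array([c['k1'],0,0,0.]))[0].reshape(n,n,2).astype(np.float32)
    t=cv2.remap(cv2.cvtColor(c['pixels'],cv2.COLOR_RGB2BGR),uv[...,0],uv[...,1],cv2.INTER_CUBIC)
    for i in range(-4,5):
        q=int((i*.01/half+1)*n/2); L=8 if i else n
        cv2.line(t,(q,n-L),(q,n),(0,255,255),1); cv2.line(t,(0,q),(L,q),(0,255,255),1)
    return t
E
cat > t1.py <<'E'
from tile import *
T=cams.read_camera('top');S=cams.read_camera('side')
B=[(.5895,-.3335,.012,-6),(.574,.346,.01,-4),(.631,.1055,.01,-17),(.617,-.120,.01,-14.5)]
O=[(.368,-.329,.005,-61.5),(.349,.316,.0,0),(.437,-.107,.0,-9),(.4367,.102,.0,-24.4)]
cv2.imwrite('pics/t1.png',np.vstack([np.hstack([tile(T,*b) for b in B]),np.hstack([tile(S,*b) for b in B]),np.hstack([tile(T,*b) for b in O])]))
E
python3 t1.py
```

```text
(no output)
```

View pics/t1.png

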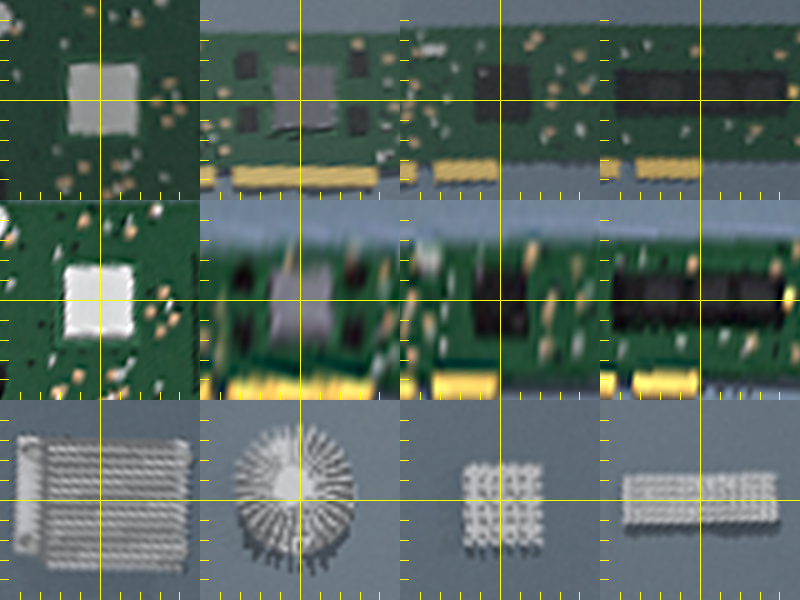

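```bash
cat > plan.py <<'E'
import sys
from h import *
# constant row taking the tool (pointing down) from here to x,y,z, tool-x yaw (mod 180 nearest unless exact) in N rows
def plan(x,y,z,yaw,N,start=None):
    s=env.get_state(); M=Rm(s['orientation']); p=s['tcp_pos']; psi=np.degrees(np.arctan2(M[1,0],M[0,0]))
    if start: p,psi=np.array(start[:3]),start[3]
    d=yaw-psi; d=(d+180)%360-180
    D=complex(x-p[0],y-p[1])*np.exp(-1j*np.radians(psi))
    S=sum(np.exp(1j*np.radians(d/N)*k) for k in range(N)); v=D/S
    print('psi %.1f q6 %.2f clock %.1f tilt %s'%(psi,s['joint_pos'][5],s['clock'],np.round(M[:,2],3)),'pos',np.round(p,4))
    print('row',np.round([v.real/N*N/.25,-v.imag/.25,-(z-p[2])/N/.25,0,0,-d/N/180],4),'x',N)
if __name__=='__main__':
    a=[float(t) for t in sys.argv[1:]]; plan(*a[:4],int(a[4]),a[5:] or None)
E
python3 plan.py .3695 -.3285 .1 118.5 14
```

```text
psi 25.7 q6 1.43 clock 1.9 tilt [ 0. -0. -1.] pos [ 0.249  -0.5184  0.2038]
row [ 0.0705  0.0139  0.0297  0.      0.     -0.0368] x 14
```

Request:
jog_arm --increments '[[[0.0705, 0.0139, 0.0297, 0, 0, -0.0368, 0], [0.0705, 0.0139, 0.0297, 0, 0, -0.0368, 0], [0.0705, 0.0139, 0.0297, 0, 0, -0.0368, 0], [0.0705, 0.0139, 0.0297, 0, 0, -0.0368, 0], [0.0705, 0.0139, 0.0297, 0, 0, -0.0368, 0], [0.0705, 0.0139, 0.0297, 0, 0, -0.0368, 0], [0.0705, 0.0139, 0.0297, 0, 0, -0.0368, 0], [0.0705, 0.0139, 0.0297, 0, 0, -0.0368, 0], [0.0705, 0.0139, 0.0297, 0, 0, -0.0368, 0], [0.0705, 0.0139, 0.0297, 0, 0, -0.0368, 0], [0.0705, 0.0139, 0.0297, 0, 0, -0.0368, 0], [0.0705, 0.0139, 0.0297, 0, 0, -0.0368, 0], [0.0705, 0.0139, 0.0297, 0, 0, -0.0368, 0], [0.0705, 0.0139, 0.0297, 0, 0, -0.0368, 0], [0, 0, 0, 0, 0, 0, 0], [0, 0, 0, 0, 0, 0, 0]]]' --force 40

```text
clock: 3.5
tcp_pos: [0.37, -0.3287, 0.1002]
orientation: [0.0, 0.513, 0.859, -0.0]
wrist_force: [-0.5, -1.1, 0.5]
finger_gap: 0.0853
grip_force: 0.0
```

```bash
python3 plan.py .3695 -.3285 .004 118.5 8
```

```text
psi 118.3 q6 0.19 clock 3.5 tilt [ 0.    -0.001 -1.   ] pos [ 0.37   -0.3287  0.1002]
row [ 0.0002 -0.0002  0.0481  0.      0.     -0.0001] x 8
```

Request:
jog_arm --increments '[[[0, 0, 0.048, 0, 0, 0, 0], [0, 0, 0.048, 0, 0, 0, 0], [0, 0, 0.048, 0, 0, 0, 0], [0, 0, 0.048, 0, 0, 0, 0], [0, 0, 0.048, 0, 0, 0, 0], [0, 0, 0.048, 0, 0, 0, 0], [0, 0, 0.048, 0, 0, 0, 0], [0, 0, 0.048, 0, 0, 0, 0], [0, 0, 0, 0, 0, 0, 0], [0, 0, 0, 0, 0, 0, 255], [0, 0, 0, 0, 0, 0, 255], [0, 0, 0, 0, 0, 0, 255], [0, 0, 0, 0, 0, 0, 255], [0, 0, 0, 0, 0, 0, 255], [0, 0, 0, 0, 0, 0, 255], [0, 0, 0, 0, 0, 0, 255]]]' --force 40

```text
clock: 5.1
tcp_pos: [0.3697, -0.3285, 0.004]
orientation: [0.0, 0.512, 0.859, -0.0]
wrist_force: [-0.5, -0.4, -1.1]
finger_gap: 0.0003
grip_force: 0.0
```

```bash
python3 - <<'E'
from h import *
s=env.get_state(); print(s['finger_gap'],s['grip_force'],s['tcp_pos'],s['wrist_force'])
from plan import plan
p=list(s['tcp_pos'])
plan(p[0],p[1],.10,118.3,6)
plan(.5895,-.3335,.10,174,12,[p[0],p[1],.10,118.3])
E
```

```text
0.0002523231887635576 0.0 [ 0.36972808 -0.32845353  0.00396742] [-0.46095072 -0.37543914 -1.11025192]
psi 118.4 q6 0.19 clock 5.1 tilt [ 0. -0. -1.] pos [ 0.3697 -0.3285  0.004 ]
row [ 0.     -0.     -0.064   0.      0.      0.0001] x 6
psi 118.3 q6 0.19 clock 5.1 tilt [ 0. -0. -1.] pos [ 0.3697 -0.3285  0.1   ]
row [-0.0625  0.0436 -0.      0.      0.     -0.0258] x 12
```

```bash
python3 - <<'E'
from h import *
o=[]
for n,(u,v) in dict(top=(425,276),side=(250,316)).items():
    c=cams.read_camera(n); im=cv2.cvtColor(c['pixels'],cv2.COLOR_RGB2BGR)
    s=env.get_state(); uv=w2pix(c,s['tcp_pos']); print(uv)
    x0=min(max(u-70,0),420); y0=min(max(v-70,0),280)
    o.append(cv2.resize(im[y0:y0+140,x0:x0+140],(400,400),interpolation=cv2.INTER_CUBIC)); print(x0,y0)
cv2.imwrite('pics/g1.png',np.hstack(o))
E
```

```text
[422.44183177 272.59093928]
355 206
[252.92228256 319.28104543]
180 246
```

View pics/g1.png

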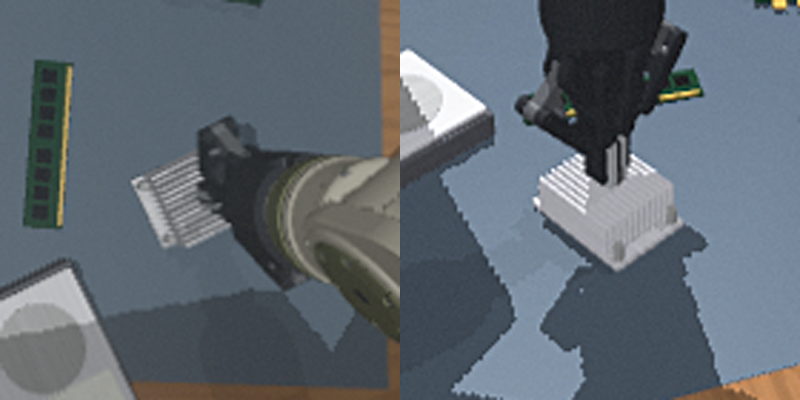

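The fingers closed fully inside the fins and the block has not moved. So the fins don't stop the pads; with the fingers open the tips ride above the 5 mm base plate. I'll rise a little and check nothing is carried.

Request:
jog_arm --increments '[[[0, 0, -0.01, 0, 0, 0, 255], [0, 0, -0.01, 0, 0, 0, 255], [0, 0, -0.01, 0, 0, 0, 255], [0, 0, -0.01, 0, 0, 0, 255], [0, 0, 0, 0, 0, 0, 255], [0, 0, 0, 0, 0, 0, 255]]]'

```text
clock: 5.8
tcp_pos: [0.3698, -0.3285, 0.014]
orientation: [0.0, 0.512, 0.859, -0.0]
wrist_force: [0.4, 0.2, 0.8]
finger_gap: 0.0002
grip_force: 0.0
```

```bash
python3 - <<'E'
from h import *
c=cams.read_camera('side'); im=cv2.cvtColor(c['pixels'],cv2.COLOR_RGB2BGR)
s=env.get_state(); uv=w2pix(c,s['tcp_pos']); print((uv-[200,260])*6)
cv2.imwrite('pics/g2.png',cv2.resize(im[260:360,200:320],None,fx=6,fy=6,interpolation=cv2.INTER_CUBIC))
E
```

```text
[316.65926742 331.63434857]
```

View pics/g2.png

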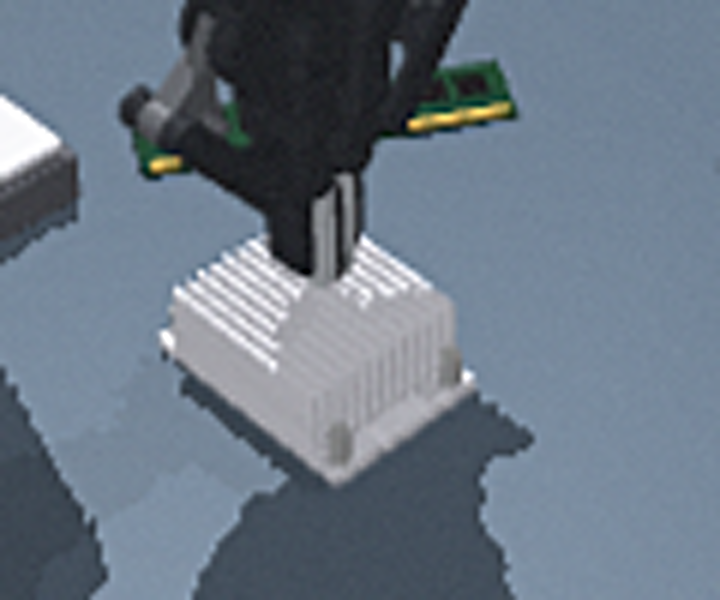

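The block stayed put. Now regrip lower and slowly, so the tips meet the solid base plate. At a 58 mm gap they stand about 5 mm above the nominal TCP.

Request:
jog_arm --increments '[[[0, 0, -0.046, 0, 0, 0, 255], [0, 0, -0.046, 0, 0, 0, 255], [0, 0, -0.046, 0, 0, 0, 255], [0, 0, -0.046, 0, 0, 0, 255], [0, 0, 0, 0, 0, 0, 20], [0, 0, 0, 0, 0, 0, 20], [0, 0, 0, 0, 0, 0, 20], [0, 0, 0, 0, 0, 0, 20], [0, 0, 0, 0, 0, 0, 20], [0, 0, 0.0504, 0, 0, 0, 20], [0, 0, 0.0504, 0, 0, 0, 20], [0, 0, 0.0504, 0, 0, 0, 20], [0, 0, 0.0504, 0, 0, 0, 20], [0, 0, 0.0504, 0, 0, 0, 20], [0, 0, 0, 0, 0, 0, 65], [0, 0, 0, 0, 0, 0, 65], [0, 0, 0, 0, 0, 0, 70], [0, 0, 0, 0, 0, 0, 75], [0, 0, 0, 0, 0, 0, 77], [0, 0, 0, 0, 0, 0, 79]]]' --force 25

```text
clock: 7.85
tcp_pos: [0.3698, -0.3291, -0.0025]
orientation: [0.0, 0.512, 0.859, -0.001]
wrist_force: [-1.4, -0.4, 3.1]
finger_gap: 0.0588
grip_force: 1.4
```

Request:
jog_arm --increments '[[[0, 0, 0, 0, 0, 0, 81], [0, 0, 0, 0, 0, 0, 83], [0, 0, 0, 0, 0, 0, 85], [0, 0, 0, 0, 0, 0, 87], [0, 0, 0, 0, 0, 0, 89], [0, 0, 0, 0, 0, 0, 91], [0, 0, 0, 0, 0, 0, 93]]]' --force 25

```text
clock: 8.55
tcp_pos: [0.3698, -0.3295, -0.0015]
orientation: [0.001, 0.512, 0.859, -0.001]
wrist_force: [-4.7, 1.2, 13.7]
finger_gap: 0.0544
grip_force: 7.1
```

```bash
cat > crop.py <<'E'
import sys
from h import *
n,u,v,w,hh,f,out=sys.argv[1],*map(int,sys.argv[2:7]),sys.argv[7]
c=cams.read_camera(n); im=cv2.cvtColor(c['pixels'],cv2.COLOR_RGB2BGR)
cv2.imwrite(out,cv2.resize(im[v:v+hh,u:u+w],None,fx=f,fy=f,interpolation=cv2.INTER_CUBIC))
E
python3 crop.py side 200 260 120 100 6 pics/g3.png
```

```text
(no output)
```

View pics/g3.png

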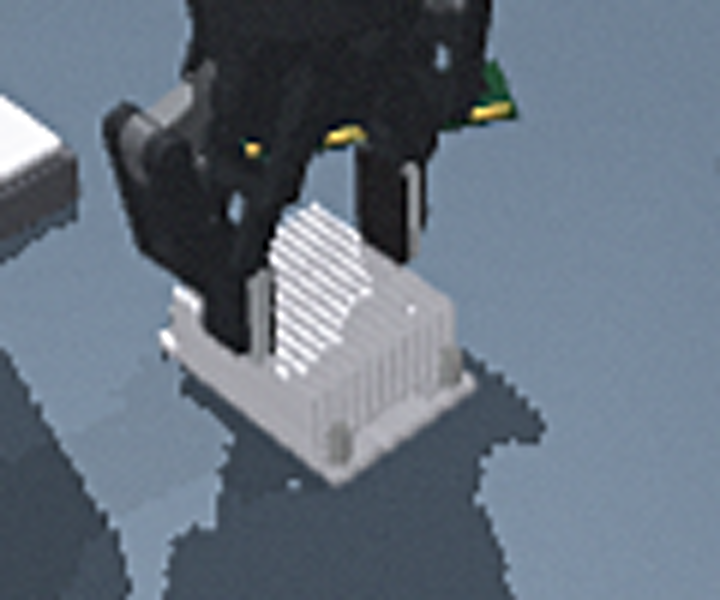

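The left fingertip is seen at (250,350) inside the fins, standing on the base plate. So the tips are still about 4 mm too high. Open, go 3 mm lower, and close again.

Request:
jog_arm --increments '[[[0, 0, 0, 0, 0, 0, 30], [0, 0, 0, 0, 0, 0, 30], [0, 0, 0, 0, 0, 0, 30], [0, 0, 0.012, 0, 0, 0, 30], [0, 0, 0, 0, 0, 0, 60], [0, 0, 0, 0, 0, 0, 65], [0, 0, 0, 0, 0, 0, 70], [0, 0, 0, 0, 0, 0, 73], [0, 0, 0, 0, 0, 0, 76], [0, 0, 0, 0, 0, 0, 79], [0, 0, 0, 0, 0, 0, 82], [0, 0, 0, 0, 0, 0, 85], [0, 0, 0, 0, 0, 0, 88], [0, 0, 0, 0, 0, 0, 91]]]' --force 30

```text
clock: 10.0
tcp_pos: [0.3695, -0.3287, -0.0056]
orientation: [0.0, 0.512, 0.859, -0.0]
wrist_force: [-3.0, -0.6, 6.3]
finger_gap: 0.0565
grip_force: 30.7
```

Request:
jog_arm --increments '[[[0, 0, 0, 0, 0, 0, 110], [0, 0, 0, 0, 0, 0, 110], [0, 0, 0, 0, 0, 0, 110], [0, 0, -0.01, 0, 0, 0, 110], [0, 0, -0.01, 0, 0, 0, 110], [0, 0, -0.01, 0, 0, 0, 110], [0, 0, -0.01, 0, 0, 0, 110], [0, 0, -0.01, 0, 0, 0, 110], [0, 0, 0, 0, 0, 0, 110], [0, 0, 0, 0, 0, 0, 110]]]' --force 60

```text
clock: 11.0
tcp_pos: [0.3698, -0.3285, 0.0064]
orientation: [0.0, 0.512, 0.859, -0.0]
wrist_force: [0.4, -0.4, -2.7]
finger_gap: 0.055
grip_force: 63.5
```

```bash
python3 crop.py side 200 250 120 100 6 pics/g4.png
```

```text
(no output)
```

View pics/g4.png

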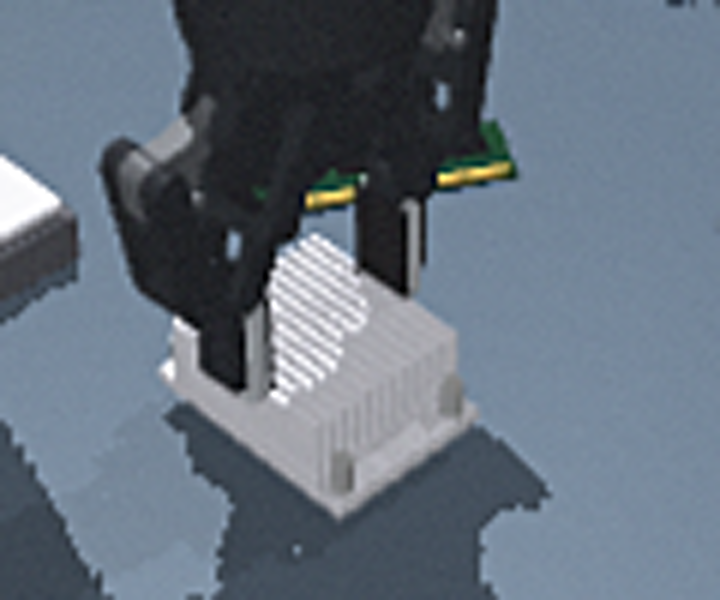

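Block is held by the base and level; carry it over.

```bash
python3 - <<'E'
from plan import *
s=env.get_state();p=s['tcp_pos']
plan(.5895,-.3335,.06,174,18,[p[0],p[1],.06,118.4])
E
```

```text
psi 118.4 q6 0.19 clock 11.1 tilt [ 0. -0. -1.] pos [ 0.3697 -0.3284  0.06  ]
row [-0.0421  0.0284 -0.      0.      0.     -0.0172] x 18
```

Request:
jog_arm --increments '[[[0, 0, -0.027, 0, 0, 0, 110], [0, 0, -0.027, 0, 0, 0, 110], [0, 0, -0.027, 0, 0, 0, 110], [0, 0, -0.027, 0, 0, 0, 110], [0, 0, -0.027, 0, 0, 0, 110], [0, 0, -0.027, 0, 0, 0, 110], [0, 0, -0.027, 0, 0, 0, 110], [0, 0, -0.027, 0, 0, 0, 110], [0, 0, 0, 0, 0, 0, 110]]]'

```text
clock: 11.95
tcp_pos: [0.3702, -0.3291, 0.0615]
orientation: [0.001, 0.512, 0.859, -0.0]
wrist_force: [-0.3, 0.2, -1.4]
finger_gap: 0.0553
grip_force: 63.8
```

Request:
jog_arm --increments '[[[-0.0421, 0.0284, 0, 0, 0, -0.0172, 110], [-0.0421, 0.0284, 0, 0, 0, -0.0172, 110], [-0.0421, 0.0284, 0, 0, 0, -0.0172, 110], [-0.0421, 0.0284, 0, 0, 0, -0.0172, 110], [-0.0421, 0.0284, 0, 0, 0, -0.0172, 110], [-0.0421, 0.0284, 0, 0, 0, -0.0172, 110], [-0.0421, 0.0284, 0, 0, 0, -0.0172, 110], [-0.0421, 0.0284, 0, 0, 0, -0.0172, 110], [-0.0421, 0.0284, 0, 0, 0, -0.0172, 110], [-0.0421, 0.0284, 0, 0, 0, -0.0172, 110], [-0.0421, 0.0284, 0, 0, 0, -0.0172, 110], [-0.0421, 0.0284, 0, 0, 0, -0.0172, 110], [-0.0421, 0.0284, 0, 0, 0, -0.0172, 110], [-0.0421, 0.0284, 0, 0, 0, -0.0172, 110], [-0.0421, 0.0284, 0, 0, 0, -0.0172, 110], [-0.0421, 0.0284, 0, 0, 0, -0.0172, 110], [-0.0421, 0.0284, 0, 0, 0, -0.0172, 110], [-0.0421, 0.0284, 0, 0, 0, -0.0172, 110], [0, 0, 0, 0, 0, 0, 110], [0, 0, 0, 0, 0, 0, 110]]]'

```text
clock: 13.95
tcp_pos: [0.5889, -0.3332, 0.0597]
orientation: [-0.001, 0.052, 0.999, 0.0]
wrist_force: [-0.7, 0.1, -1.9]
finger_gap: 0.0555
grip_force: 63.8
```

```bash
python3 - <<'E'
from plan import *
plan(.5895,-.3335,.010,174,5)
for n in ['top','side']:
    c=cams.read_camera(n)
    for d in spotter.landmark_of('block_sink_mid',n)[:2]: print(n,d['conf'],pix2w(c,d['uv'],.06+.0056+.015)[:2])
E
```

```text
psi 174.1 q6 -0.53 clock 13.9 tilt [-0.001  0.    -1.   ] pos [ 0.5889 -0.3332  0.0597]
row [-0.0005 -0.0002  0.0398  0.      0.      0.0001] x 5
top 0.65 [ 0.58878921 -0.33322111]
top 0.54 [ 0.60649134 -0.11612611]
side 0.62 [ 0.58076214 -0.34042291]
```

Request:
jog_arm --increments '[[[0, 0, 0.0318, 0, 0, 0, 110], [0, 0, 0.0318, 0, 0, 0, 110], [0, 0, 0.0318, 0, 0, 0, 110], [0, 0, 0.0318, 0, 0, 0, 110], [0, 0, 0.0318, 0, 0, 0, 110], [0, 0, 0.0318, 0, 0, 0, 110], [0, 0, 0.0045, 0, 0, 0, 110], [0, 0, 0.0045, 0, 0, 0, 110], [0, 0, 0.0045, 0, 0, 0, 110], [0, 0, 0.0045, 0, 0, 0, 110], [0, 0, 0, 0, 0, 0, 110], [0, 0, 0, 0, 0, 0, 110]]]'

```text
clock: 15.35
tcp_pos: [0.5894, -0.3335, 0.0084]
orientation: [0.0, 0.051, 0.999, -0.0]
wrist_force: [-0.8, -0.3, -2.2]
finger_gap: 0.0551
grip_force: 63.8
```

Request:
jog_arm --increments '[[[0, 0, 0.003, 0, 0, 0, 110], [0, 0, 0.003, 0, 0, 0, 110], [0, 0, 0, 0, 0, 0, 110]]]'

```text
clock: 15.65
tcp_pos: [0.5894, -0.3335, 0.0069]
orientation: [0.0, 0.051, 0.999, -0.0]
wrist_force: [-0.8, 0.7, -0.8]
finger_gap: 0.0551
grip_force: 64.0
```

Request:
jog_arm --increments '[[[0, 0, 0.003, 0, 0, 0, 110], [0, 0, 0.003, 0, 0, 0, 110], [0, 0, 0, 0, 0, 0, 110]]]'

```text
clock: 15.95
tcp_pos: [0.5895, -0.3335, 0.0069]
orientation: [0.0, 0.051, 0.999, -0.0]
wrist_force: [-2.9, 2.2, 7.9]
finger_gap: 0.0549
grip_force: 65.1
```

Request:
jog_arm --increments '[[[0, 0, 0, 0, 0, 0, 80], [0, 0, 0, 0, 0, 0, 70], [0, 0, 0, 0, 0, 0, 55], [0, 0, 0, 0, 0, 0, 30], [0, 0, 0, 0, 0, 0, 10], [0, 0, 0, 0, 0, 0, 0], [0, 0, 0, 0, 0, 0, 0], [0, 0, -0.06, 0, 0, 0, 0], [0, 0, -0.1, 0, 0, 0, 0], [0, 0, -0.1, 0, 0, 0, 0], [0, 0, -0.1, 0, 0, 0, 0], [0, 0, -0.1, 0, 0, 0, 0], [0, 0, 0, 0, 0, 0, 0]]]'

```text
clock: 17.25
tcp_pos: [0.5915, -0.3349, 0.1247]
orientation: [0.003, 0.051, 0.999, -0.002]
wrist_force: [0.4, 0.1, 1.0]
finger_gap: 0.0851
grip_force: 0.0
```

```bash
python3 - <<'E'
from plan import *
plan(.438,-.1075,.06,171,14)
E
```

```text
psi 174.1 q6 -0.53 clock 17.2 tilt [ 0.006 -0.004 -1.   ] pos [ 0.5915 -0.3349  0.1247]
row [0.0518 0.0589 0.0185 0.     0.     0.0012] x 14
```

Request:
jog_arm --increments '[[[0.0518, 0.0589, 0.0185, 0, 0, 0.0012, 0], [0.0518, 0.0589, 0.0185, 0, 0, 0.0012, 0], [0.0518, 0.0589, 0.0185, 0, 0, 0.0012, 0], [0.0518, 0.0589, 0.0185, 0, 0, 0.0012, 0], [0.0518, 0.0589, 0.0185, 0, 0, 0.0012, 0], [0.0518, 0.0589, 0.0185, 0, 0, 0.0012, 0], [0.0518, 0.0589, 0.0185, 0, 0, 0.0012, 0], [0.0518, 0.0589, 0.0185, 0, 0, 0.0012, 0], [0.0518, 0.0589, 0.0185, 0, 0, 0.0012, 0], [0.0518, 0.0589, 0.0185, 0, 0, 0.0012, 0], [0.0518, 0.0589, 0.0185, 0, 0, 0.0012, 0], [0.0518, 0.0589, 0.0185, 0, 0, 0.0012, 0], [0.0518, 0.0589, 0.0185, 0, 0, 0.0012, 0], [0.0518, 0.0589, 0.0185, 0, 0, 0.0012, 0], [0, 0, 0, 0, 0, 0, 30], [0, 0, 0, 0, 0, 0, 60], [0, 0, 0, 0, 0, 0, 60]]]'

```text
clock: 18.95
tcp_pos: [0.4365, -0.1067, 0.0556]
orientation: [0.001, 0.078, 0.997, -0.0]
wrist_force: [-0.3, -0.0, -0.4]
finger_gap: 0.0656
grip_force: 0.0
```

```bash
cat > t2.py <<'E'
from tile import *
import sys
a=[list(map(float,l.split(','))) for l in sys.argv[2:]]
cs=[cams.read_camera('top'),cams.read_camera('side')]
cv2.imwrite(sys.argv[1],np.vstack([np.hstack([tile(c,*b) for b in a]) for c in cs]))
E
python3 plan.py .438 -.1075 -.002 171 6; python3 t2.py pics/t2.png .5895,-.3335,.017,-6 .438,-.1075,.01,-9 .4363,.1015,.007,-24.4 .347,.3165,.011,0
```

```text
psi 171.1 q6 -0.26 clock 18.9 tilt [ 0.001 -0.001 -1.   ] pos [ 0.4365 -0.1067  0.0556]
row [-0.0011 -0.0004  0.0384  0.      0.      0.0001] x 6
```

View pics/t2.png

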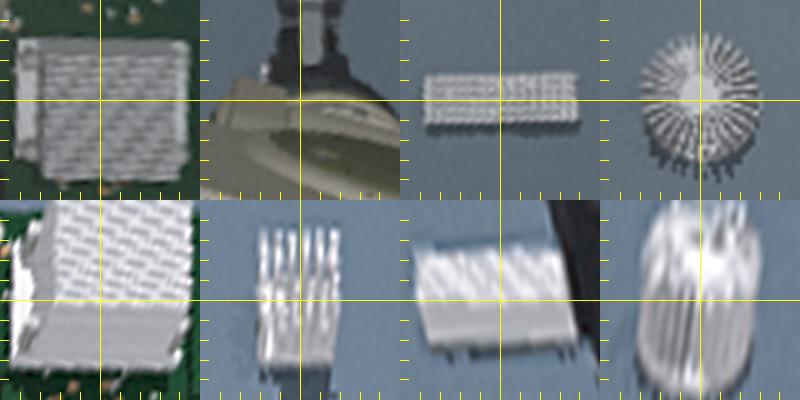

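Request:
jog_arm --increments '[[[-0.0011, -0.0004, 0.0384, 0, 0, 0, 60], [-0.0011, -0.0004, 0.0384, 0, 0, 0, 60], [-0.0011, -0.0004, 0.0384, 0, 0, 0, 60], [-0.0011, -0.0004, 0.0384, 0, 0, 0, 60], [-0.0011, -0.0004, 0.0384, 0, 0, 0, 60], [-0.0011, -0.0004, 0.0384, 0, 0, 0, 80], [0, 0, 0, 0, 0, 0, 100], [0, 0, 0, 0, 0, 0, 115], [0, 0, 0, 0, 0, 0, 125], [0, 0, 0, 0, 0, 0, 130], [0, 0, 0, 0, 0, 0, 134], [0, 0, 0, 0, 0, 0, 137], [0, 0, 0, 0, 0, 0, 140], [0, 0, 0, 0, 0, 0, 143], [0, 0, 0, 0, 0, 0, 146], [0, 0, 0, 0, 0, 0, 146]]]' --force 30

```text
clock: 20.65
tcp_pos: [0.4371, -0.1068, -0.0022]
orientation: [-0.0, 0.078, 0.997, -0.0]
wrist_force: [0.2, 0.4, 0.2]
finger_gap: 0.0368
grip_force: 0.0
```

Request:
jog_arm --increments '[[[0, 0, 0, 0, 0, 0, 149], [0, 0, 0, 0, 0, 0, 152], [0, 0, 0, 0, 0, 0, 155], [0, 0, 0, 0, 0, 0, 155]]]' --force 30

```text
clock: 21.05
tcp_pos: [0.4371, -0.1068, -0.0022]
orientation: [0.0, 0.078, 0.997, -0.0]
wrist_force: [-0.9, -0.1, -0.0]
finger_gap: 0.0333
grip_force: 0.0
```

```bash
python3 crop.py side 210 200 100 80 7 pics/g5.png
```

```text
(no output)
```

View pics/g5.png

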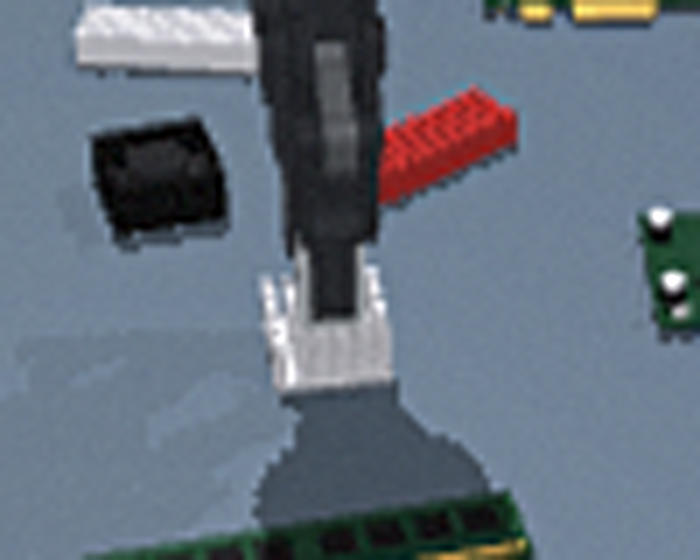

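Again the fingertips are within the pins (at (330,315)) above the base plate. I'll open slightly wider than the base and feel for the bench.

Request:
jog_arm --increments '[[[0, 0, 0, 0, 0, 0, 120], [0, 0, 0, 0, 0, 0, 120], [0, 0, 0, 0, 0, 0, 120], [0, 0, 0.004, 0, 0, 0, 120], [0, 0, 0.004, 0, 0, 0, 120], [0, 0, 0, 0, 0, 0, 120]]]' --force 30

```text
clock: 21.7
tcp_pos: [0.437, -0.1067, -0.0044]
orientation: [-0.0, 0.078, 0.997, 0.0]
wrist_force: [-0.3, -1.3, 0.2]
finger_gap: 0.0455
grip_force: 0.0
```

Request:
jog_arm --increments '[[[0, 0, 0.004, 0, 0, 0, 120], [0, 0, 0, 0, 0, 0, 120]]]' --force 30

```text
clock: 21.9
tcp_pos: [0.4371, -0.1067, -0.0053]
orientation: [-0.0, 0.078, 0.997, -0.0]
wrist_force: [0.5, -0.6, 0.9]
finger_gap: 0.0453
grip_force: 0.0
```

Request:
jog_arm --increments '[[[0, 0, 0.004, 0, 0, 0, 120], [0, 0, 0, 0, 0, 0, 120]]]' --force 30

```text
clock: 22.1
tcp_pos: [0.4371, -0.1067, -0.0063]
orientation: [-0.0, 0.078, 0.997, -0.0]
wrist_force: [0.2, -0.6, -0.8]
finger_gap: 0.0449
grip_force: 0.0
```

Request:
jog_arm --increments '[[[0, 0, 0, 0, 0, 0, 128], [0, 0, 0, 0, 0, 0, 134], [0, 0, 0, 0, 0, 0, 137], [0, 0, 0, 0, 0, 0, 140], [0, 0, 0, 0, 0, 0, 143], [0, 0, 0, 0, 0, 0, 146], [0, 0, 0, 0, 0, 0, 149], [0, 0, 0, 0, 0, 0, 149]]]' --force 30

```text
clock: 22.9
tcp_pos: [0.4372, -0.1068, -0.0062]
orientation: [0.0, 0.078, 0.997, -0.0]
wrist_force: [0.4, -0.1, 0.1]
finger_gap: 0.0355
grip_force: 0.0
```

Request:
jog_arm --increments '[[[0, 0, 0, 0, 0, 0, 120], [0, 0, 0, 0, 0, 0, 120], [0, 0, 0, 0, 0, 0, 120], [0, 0, 0.004, 0, 0, 0, 120], [0, 0, 0, 0, 0, 0, 120]]]' --force 30

```text
clock: 23.4
tcp_pos: [0.4371, -0.1067, -0.0073]
orientation: [-0.0, 0.078, 0.997, -0.0]
wrist_force: [-0.1, -1.0, 0.2]
finger_gap: 0.045
grip_force: 0.0
```

Request:
jog_arm --increments '[[[0, 0, 0.003, 0, 0, 0, 120], [0, 0, 0, 0, 0, 0, 120]]]' --force 30

```text
clock: 23.6
tcp_pos: [0.437, -0.1067, -0.0081]
orientation: [-0.0, 0.078, 0.997, -0.0]
wrist_force: [-0.4, 0.7, 0.5]
finger_gap: 0.0455
grip_force: 0.0
```

Request:
jog_arm --increments '[[[0, 0, 0.003, 0, 0, 0, 120], [0, 0, 0, 0, 0, 0, 120]]]' --force 30

```text
clock: 23.8
tcp_pos: [0.4371, -0.1068, -0.0088]
orientation: [-0.0, 0.078, 0.997, -0.0]
wrist_force: [0.1, -1.5, -0.4]
finger_gap: 0.0454
grip_force: 0.0
```

Request:
jog_arm --increments '[[[0, 0, 0.003, 0, 0, 0, 120], [0, 0, 0, 0, 0, 0, 120]]]' --force 30

```text
clock: 24.0
tcp_pos: [0.4371, -0.1067, -0.0095]
orientation: [-0.0, 0.078, 0.997, -0.0]
wrist_force: [0.2, -0.5, -0.5]
finger_gap: 0.0453
grip_force: 0.0
```

Request:
jog_arm --increments '[[[0, 0, 0.003, 0, 0, 0, 120], [0, 0, 0, 0, 0, 0, 120]]]' --force 30

```text
clock: 24.2
tcp_pos: [0.4371, -0.1067, -0.0103]
orientation: [-0.0, 0.078, 0.997, -0.0]
wrist_force: [0.2, 0.2, -0.4]
finger_gap: 0.0452
grip_force: 0.0
```

```bash
python3 crop.py side 210 200 100 80 7 pics/g6.png
```

```text
(no output)
```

View pics/g6.png

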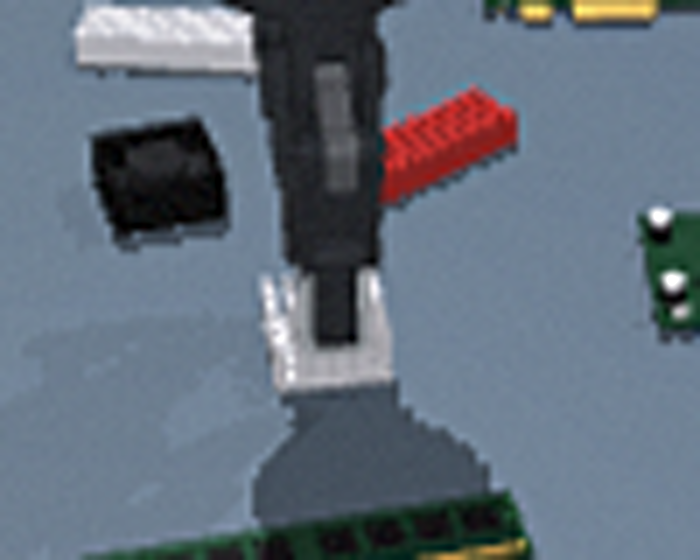

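The finger's lower end (330,342) is still about 10 mm above the bench, so the tips end short of the reported TCP. Go on down until contact.

Request:
jog_arm --increments '[[[0, 0, 0.006, 0, 0, 0, 120], [0, 0, 0.006, 0, 0, 0, 120], [0, 0, 0, 0, 0, 0, 120]]]' --force 30

```text
clock: 24.55
tcp_pos: [0.4369, -0.1067, -0.0135]
orientation: [-0.0, 0.078, 0.997, 0.0]
wrist_force: [-0.2, -0.0, -0.3]
finger_gap: 0.0451
grip_force: 0.0
```

Request:
jog_arm --increments '[[[0, 0, 0.004, 0, 0, 0, 120], [0, 0, 0.004, 0, 0, 0, 120], [0, 0, 0, 0, 0, 0, 120]]]' --force 30

```text
clock: 24.85
tcp_pos: [0.437, -0.1067, -0.0154]
orientation: [-0.0, 0.078, 0.997, -0.0]
wrist_force: [0.2, -1.1, -0.2]
finger_gap: 0.0452
grip_force: 0.0
```

Request:
jog_arm --increments '[[[0, 0, 0, 0, 0, 0, 130], [0, 0, 0, 0, 0, 0, 136], [0, 0, 0, 0, 0, 0, 140], [0, 0, 0, 0, 0, 0, 144], [0, 0, 0, 0, 0, 0, 148], [0, 0, 0, 0, 0, 0, 150], [0, 0, 0, 0, 0, 0, 150]]]' --force 30

```text
clock: 25.55
tcp_pos: [0.4372, -0.1069, -0.015]
orientation: [0.0, 0.078, 0.997, -0.0]
wrist_force: [-2.0, -0.2, 4.9]
finger_gap: 0.0369
grip_force: 30.1
```

Request:
jog_arm --increments '[[[0, 0, 0, 0, 0, 0, 165], [0, 0, 0, 0, 0, 0, 165], [0, 0, -0.01, 0, 0, 0, 165], [0, 0, -0.01, 0, 0, 0, 165], [0, 0, -0.01, 0, 0, 0, 165], [0, 0, -0.01, 0, 0, 0, 165], [0, 0, -0.01, 0, 0, 0, 165], [0, 0, -0.01, 0, 0, 0, 165], [0, 0, 0, 0, 0, 0, 165], [0, 0, 0, 0, 0, 0, 165]]]' --force 40

```text
clock: 26.55
tcp_pos: [0.4372, -0.1068, -0.0001]
orientation: [0.0, 0.078, 0.997, -0.0]
wrist_force: [-0.9, -0.5, -0.1]
finger_gap: 0.0367
grip_force: 40.2
```

```bash
python3 crop.py side 210 200 100 80 7 pics/g7.png;  python3 - <<'E'
from plan import *
s=env.get_state();p=s['tcp_pos']
plan(.6316,.1064,.045,163,18,[p[0],p[1],.045,171])
E
```

```text
psi 171.0 q6 -0.26 clock 26.6 tilt [-0. -0. -1.] pos [ 0.4371 -0.1068  0.045 ]
row [-0.0317  0.0558 -0.      0.      0.      0.0025] x 18
```

View pics/g7.png

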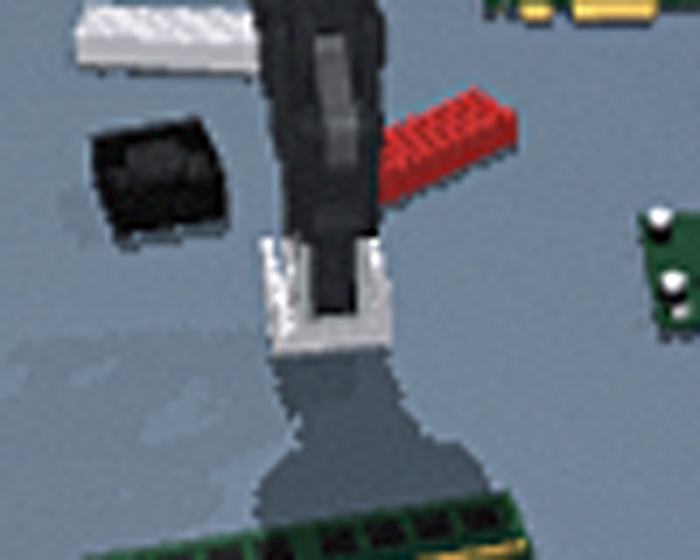

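Request:
jog_arm --increments '[[[0, 0, -0.045, 0, 0, 0, 165], [0, 0, -0.045, 0, 0, 0, 165], [0, 0, -0.045, 0, 0, 0, 165], [0, 0, -0.045, 0, 0, 0, 165], [0, 0, 0, 0, 0, 0, 165]]]'

```text
clock: 27.1
tcp_pos: [0.4387, -0.1075, 0.047]
orientation: [0.002, 0.078, 0.997, -0.001]
wrist_force: [0.9, -0.7, -0.7]
finger_gap: 0.0366
grip_force: 40.2
```

Request:
jog_arm --increments '[[[-0.0317, 0.0558, 0, 0, 0, 0.0025, 165], [-0.0317, 0.0558, 0, 0, 0, 0.0025, 165], [-0.0317, 0.0558, 0, 0, 0, 0.0025, 165], [-0.0317, 0.0558, 0, 0, 0, 0.0025, 165], [-0.0317, 0.0558, 0, 0, 0, 0.0025, 165], [-0.0317, 0.0558, 0, 0, 0, 0.0025, 165], [-0.0317, 0.0558, 0, 0, 0, 0.0025, 165], [-0.0317, 0.0558, 0, 0, 0, 0.0025, 165], [-0.0317, 0.0558, 0, 0, 0, 0.0025, 165], [-0.0317, 0.0558, 0, 0, 0, 0.0025, 165], [-0.0317, 0.0558, 0, 0, 0, 0.0025, 165], [-0.0317, 0.0558, 0, 0, 0, 0.0025, 165], [-0.0317, 0.0558, 0, 0, 0, 0.0025, 165], [-0.0317, 0.0558, 0, 0, 0, 0.0025, 165], [-0.0317, 0.0558, 0, 0, 0, 0.0025, 165], [-0.0317, 0.0558, 0, 0, 0, 0.0025, 165], [-0.0317, 0.0558, 0, 0, 0, 0.0025, 165], [-0.0317, 0.0558, 0, 0, 0, 0.0025, 165], [0, 0, 0, 0, 0, 0, 165], [0, 0, 0, 0, 0, 0, 165]]]'

```text
clock: 29.1
tcp_pos: [0.6309, 0.1066, 0.0442]
orientation: [-0.001, 0.148, 0.989, -0.0]
wrist_force: [0.1, -0.7, -0.5]
finger_gap: 0.0367
grip_force: 40.3
```

```bash
python3 - <<'E'
from plan import *
plan(.6316,.1064,-.001,163,6)
for n in ['top','side']:
    c=cams.read_camera(n)
    for d in spotter.landmark_of('square_sink_mid',n)[:2]: print(n,d['conf'],pix2w(c,d['uv'],.06+.01)[:2])
E
```

```text
psi 163.0 q6 0.34 clock 29.1 tilt [-0.001 -0.    -1.   ] pos [0.6309 0.1066 0.0442]
row [-0.0005  0.      0.0302  0.      0.      0.    ] x 6
top 0.48 [0.63520441 0.10175373]
side 0.68 [0.62872843 0.09130374]
```

Request:
jog_arm --increments '[[[-0.0005, 0, 0.0302, 0, 0, 0, 165], [-0.0005, 0, 0.0302, 0, 0, 0, 165], [-0.0005, 0, 0.0302, 0, 0, 0, 165], [-0.0005, 0, 0.0302, 0, 0, 0, 165], [-0.0005, 0, 0.0302, 0, 0, 0, 165], [-0.0005, 0, 0.0302, 0, 0, 0, 165], [0, 0, 0.005, 0, 0, 0, 165], [0, 0, 0.005, 0, 0, 0, 165], [0, 0, 0, 0, 0, 0, 165]]]'

```text
clock: 30.2
tcp_pos: [0.6323, 0.1063, -0.003]
orientation: [0.0, 0.148, 0.989, -0.0]
wrist_force: [-0.2, -0.0, -0.4]
finger_gap: 0.0368
grip_force: 40.3
```

Request:
jog_arm --increments '[[[0, 0, 0.003, 0, 0, 0, 165], [0, 0, 0.003, 0, 0, 0, 165], [0, 0, 0, 0, 0, 0, 165]]]'

```text
clock: 30.5
tcp_pos: [0.6323, 0.1063, -0.0043]
orientation: [0.0, 0.148, 0.989, -0.0]
wrist_force: [-0.5, 0.6, -1.7]
finger_gap: 0.0364
grip_force: 40.3
```

Request:
jog_arm --increments '[[[0, 0, 0.003, 0, 0, 0, 165], [0, 0, 0, 0, 0, 0, 165]]]'

```text
clock: 30.7
tcp_pos: [0.6324, 0.1063, -0.0048]
orientation: [0.0, 0.148, 0.989, 0.0]
wrist_force: [-1.3, -0.3, 2.2]
finger_gap: 0.037
grip_force: 40.5
```

Request:
jog_arm --increments '[[[0, 0, 0.001, 0, 0, 0, 145], [0, 0, 0, 0, 0, 0, 135], [0, 0, 0, 0, 0, 0, 110], [0, 0, 0, 0, 0, 0, 80], [0, 0, 0, 0, 0, 0, 60], [0, 0, -0.06, 0, 0, 0, 60], [0, 0, -0.1, 0, 0, 0, 60], [0, 0, -0.1, 0, 0, 0, 60], [0, 0, 0, 0, 0, 0, 60], [0, 0, 0, 0, 0, 0, 60]]]'

```text
clock: 31.7
tcp_pos: [0.6327, 0.1064, 0.06]
orientation: [0.001, 0.148, 0.989, 0.0]
wrist_force: [-0.3, -0.2, -0.8]
finger_gap: 0.0654
grip_force: 0.0
```

```bash
python3 plan.py .4363 .1015 .02 155.6 12
```

```text
psi 163.0 q6 0.34 clock 31.7 tilt [ 0.001 -0.    -1.   ] pos [0.6327 0.1064 0.06  ]
row [ 0.0608 -0.0243  0.0133  0.      0.      0.0034] x 12
```

Request:
jog_arm --increments '[[[0.0608, -0.0243, 0.0133, 0, 0, 0.0034, 60], [0.0608, -0.0243, 0.0133, 0, 0, 0.0034, 60], [0.0608, -0.0243, 0.0133, 0, 0, 0.0034, 60], [0.0608, -0.0243, 0.0133, 0, 0, 0.0034, 60], [0.0608, -0.0243, 0.0133, 0, 0, 0.0034, 100], [0.0608, -0.0243, 0.0133, 0, 0, 0.0034, 120], [0.0608, -0.0243, 0.0133, 0, 0, 0.0034, 140], [0.0608, -0.0243, 0.0133, 0, 0, 0.0034, 150], [0.0608, -0.0243, 0.0133, 0, 0, 0.0034, 150], [0.0608, -0.0243, 0.0133, 0, 0, 0.0034, 150], [0.0608, -0.0243, 0.0133, 0, 0, 0.0034, 150], [0.0608, -0.0243, 0.0133, 0, 0, 0.0034, 150], [0, 0, 0, 0, 0, 0, 150], [0, 0, 0, 0, 0, 0, 150]]]'

```text
clock: 33.1
tcp_pos: [0.4357, 0.1015, 0.019]
orientation: [-0.0, 0.211, 0.978, -0.0]
wrist_force: [0.1, 0.2, 0.6]
finger_gap: 0.0351
grip_force: 0.0
```

```bash
python3 plan.py .4363 .1015 -.010 155.6 4
```

```text
psi 155.7 q6 0.47 clock 33.1 tilt [-0.001 -0.    -1.   ] pos [0.4357 0.1015 0.019 ]
row [-0.0005  0.0003  0.029   0.      0.      0.0001] x 4
```

Request:
jog_arm --increments '[[[-0.0005, 0, 0.029, 0, 0, 0, 150], [-0.0005, 0, 0.029, 0, 0, 0, 150], [-0.0005, 0, 0.029, 0, 0, 0, 150], [-0.0005, 0, 0.029, 0, 0, 0, 150], [0, 0, 0.006, 0, 0, 0, 150], [0, 0, 0.006, 0, 0, 0, 150], [0, 0, 0, 0, 0, 0, 150]]]' --force 30

```text
clock: 33.8
tcp_pos: [0.4364, 0.1013, -0.0126]
orientation: [-0.0, 0.211, 0.978, -0.0]
wrist_force: [-0.5, 0.1, -0.4]
finger_gap: 0.035
grip_force: 0.0
```

Request:
jog_arm --increments '[[[0, 0, 0.006, 0, 0, 0, 150], [0, 0, 0, 0, 0, 0, 150]]]'

```text
clock: 34.0
tcp_pos: [0.4365, 0.1013, -0.0138]
orientation: [0.0, 0.211, 0.978, 0.0]
wrist_force: [-0.6, 0.2, 0.1]
finger_gap: 0.035
grip_force: 0.0
```

Request:
jog_arm --increments '[[[0, 0, 0, 0, 0, 0, 170], [0, 0, 0, 0, 0, 0, 180], [0, 0, 0, 0, 0, 0, 185], [0, 0, 0, 0, 0, 0, 190], [0, 0, 0, 0, 0, 0, 195], [0, 0, 0, 0, 0, 0, 200], [0, 0, 0, 0, 0, 0, 200]]]'

```text
clock: 34.7
tcp_pos: [0.4368, 0.1014, -0.0133]
orientation: [0.0, 0.211, 0.978, 0.0]
wrist_force: [-1.1, -0.1, 5.6]
finger_gap: 0.0183
grip_force: 2.9
```

Request:
jog_arm --increments '[[[0, 0, 0, 0, 0, 0, 165], [0, 0, 0, 0, 0, 0, 165], [0, 0, 0.009, 0, 0, 0, 165], [0, 0, 0, 0, 0, 0, 165], [0, 0, 0, 0, 0, 0, 165]]]' --force 30

```text
clock: 35.2
tcp_pos: [0.4362, 0.1013, -0.0164]
orientation: [-0.0, 0.211, 0.978, -0.0]
wrist_force: [0.1, -0.0, 0.4]
finger_gap: 0.0301
grip_force: 0.0
```

Request:
jog_arm --increments '[[[0, 0, 0, 0, 0, 0, 178], [0, 0, 0, 0, 0, 0, 183], [0, 0, 0, 0, 0, 0, 188], [0, 0, 0, 0, 0, 0, 193], [0, 0, 0, 0, 0, 0, 196], [0, 0, 0, 0, 0, 0, 196]]]' --force 30

```text
clock: 35.8
tcp_pos: [0.4364, 0.1013, -0.016]
orientation: [0.0, 0.211, 0.978, -0.0]
wrist_force: [-1.5, 0.1, 2.8]
finger_gap: 0.0199
grip_force: 29.2
```

Request:
jog_arm --increments '[[[0, 0, 0, 0, 0, 0, 210], [0, 0, 0, 0, 0, 0, 210], [0, 0, -0.01, 0, 0, 0, 210], [0, 0, -0.01, 0, 0, 0, 210], [0, 0, -0.01, 0, 0, 0, 210], [0, 0, -0.01, 0, 0, 0, 210], [0, 0, -0.01, 0, 0, 0, 210], [0, 0, -0.01, 0, 0, 0, 210], [0, 0, 0, 0, 0, 0, 210]]]' --force 40

```text
clock: 36.7
tcp_pos: [0.4368, 0.1013, -0.0008]
orientation: [0.0, 0.211, 0.978, 0.0]
wrist_force: [-0.3, -0.2, -1.4]
finger_gap: 0.0196
grip_force: 39.1
```

```bash
python3 - <<'E'
from plan import *
s=env.get_state();p=s['tcp_pos']
plan(.6175,-.1183,.035,165.5,18,[p[0],p[1],.035,155.6])
c=cams.read_camera('side')
for d in spotter.cut_out('bar_sink_mid','side')[:4]: print(d['conf'],d['uv'],np.argwhere(d['region']).max(0),np.argwhere(d['region']).min(0))
E
python3 crop.py side 190 170 100 80 7 pics/g8.png
```

```text
psi 155.6 q6 0.47 clock 36.7 tilt [ 0.001 -0.    -1.   ] pos [0.4368 0.1013 0.035 ]
row [-0.0543 -0.0324 -0.      0.      0.     -0.0031] x 18
0.77 [234.7, 200.1] [205 249] [196 221]
0.7 [267.7, 223.1] [229 283] [214 256]
0.61 [310.6, 171.0] [176 321] [168 296]
0.43 [266.6, 180.4] [185 276] [172 255]
```

View pics/g8.png

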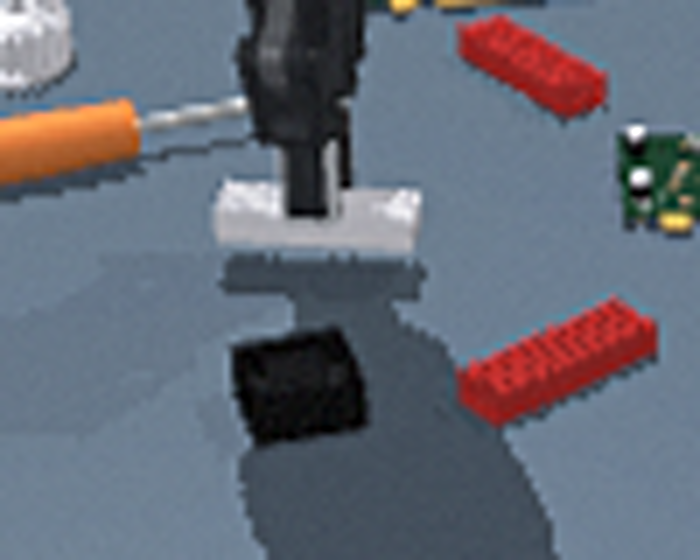

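The bar is lifted (centre at about (318,215)), level and gripped near its middle.

Request:
jog_arm --increments '[[[0, 0, -0.036, 0, 0, 0, 210], [0, 0, -0.036, 0, 0, 0, 210], [0, 0, -0.036, 0, 0, 0, 210], [0, 0, -0.036, 0, 0, 0, 210], [0, 0, 0, 0, 0, 0, 210]]]'

```text
clock: 37.35
tcp_pos: [0.4378, 0.1014, 0.0365]
orientation: [0.001, 0.211, 0.978, 0.0]
wrist_force: [0.0, -0.9, 0.5]
finger_gap: 0.02
grip_force: 39.1
```

Request:
jog_arm --increments '[[[-0.0543, -0.0324, 0, 0, 0, -0.0031, 210], [-0.0543, -0.0324, 0, 0, 0, -0.0031, 210], [-0.0543, -0.0324, 0, 0, 0, -0.0031, 210], [-0.0543, -0.0324, 0, 0, 0, -0.0031, 210], [-0.0543, -0.0324, 0, 0, 0, -0.0031, 210], [-0.0543, -0.0324, 0, 0, 0, -0.0031, 210], [-0.0543, -0.0324, 0, 0, 0, -0.0031, 210], [-0.0543, -0.0324, 0, 0, 0, -0.0031, 210], [-0.0543, -0.0324, 0, 0, 0, -0.0031, 210], [-0.0543, -0.0324, 0, 0, 0, -0.0031, 210], [-0.0543, -0.0324, 0, 0, 0, -0.0031, 210], [-0.0543, -0.0324, 0, 0, 0, -0.0031, 210], [-0.0543, -0.0324, 0, 0, 0, -0.0031, 210], [-0.0543, -0.0324, 0, 0, 0, -0.0031, 210], [-0.0543, -0.0324, 0, 0, 0, -0.0031, 210], [-0.0543, -0.0324, 0, 0, 0, -0.0031, 210], [-0.0543, -0.0324, 0, 0, 0, -0.0031, 210], [-0.0543, -0.0324, 0, 0, 0, -0.0031, 210], [0, 0, 0, 0, 0, 0, 210], [0, 0, 0, 0, 0, 0, 210]]]'

```text
clock: 39.35
tcp_pos: [0.6171, -0.1179, 0.0344]
orientation: [-0.0, 0.125, 0.992, 0.0]
wrist_force: [0.1, -0.1, -1.2]
finger_gap: 0.0198
grip_force: 39.1
```

```bash
python3 plan.py .6175 -.1183 -.002 165.5 5
```

```text
psi 165.7 q6 -0.07 clock 39.4 tilt [-0.001  0.    -1.   ] pos [ 0.6171 -0.1179  0.0344]
row [-0.0004 -0.0003  0.0292  0.      0.      0.0002] x 5
```

Request:
jog_arm --increments '[[[-0.0002, -0.0003, 0.0292, 0, 0, 0, 210], [-0.0002, -0.0003, 0.0292, 0, 0, 0, 210], [-0.0002, -0.0003, 0.0292, 0, 0, 0, 210], [-0.0002, -0.0003, 0.0292, 0, 0, 0, 210], [-0.0002, -0.0003, 0.0292, 0, 0, 0, 210], [0, 0, 0.005, 0, 0, 0, 210], [0, 0, 0.005, 0, 0, 0, 210], [0, 0, 0, 0, 0, 0, 210]]]'

```text
clock: 40.15
tcp_pos: [0.6177, -0.1182, -0.0041]
orientation: [0.0, 0.125, 0.992, -0.0]
wrist_force: [0.2, 0.1, -0.5]
finger_gap: 0.0199
grip_force: 39.1
```

Request:
jog_arm --increments '[[[0, 0, 0.003, 0, 0, 0, 210], [0, 0, 0.003, 0, 0, 0, 210], [0, 0, 0, 0, 0, 0, 210]]]'

```text
clock: 40.45
tcp_pos: [0.6178, -0.1183, -0.0055]
orientation: [0.0, 0.124, 0.992, -0.0]
wrist_force: [0.4, 0.1, 0.3]
finger_gap: 0.0198
grip_force: 39.2
```

Request:
jog_arm --increments '[[[0, 0, 0.003, 0, 0, 0, 210], [0, 0, 0, 0, 0, 0, 210]]]'

```text
clock: 40.65
tcp_pos: [0.6178, -0.1183, -0.0057]
orientation: [0.0, 0.124, 0.992, -0.0]
wrist_force: [-0.2, -0.3, 4.1]
finger_gap: 0.0194
grip_force: 39.8
```

Request:
jog_arm --increments '[[[0, 0, 0.001, 0, 0, 0, 190], [0, 0, 0, 0, 0, 0, 180], [0, 0, 0, 0, 0, 0, 165], [0, 0, 0, 0, 0, 0, 150], [0, 0, -0.06, 0, 0, 0, 150], [0, 0, -0.1, 0, 0, 0, 150], [0, 0, -0.1, 0, 0, 0, 150], [0, 0, -0.08, 0, 0, 0, 100], [0, 0, 0, 0, 0, 0, 60], [0, 0, 0, 0, 0, 0, 30]]]'

```text
clock: 41.65
tcp_pos: [0.6177, -0.1182, 0.0782]
orientation: [0.0, 0.124, 0.992, -0.0]
wrist_force: [-0.6, 0.2, 0.4]
finger_gap: 0.0751
grip_force: 0.0
```

```bash
python3 plan.py .347 .3165 .05 172 18
```

```text
psi 165.7 q6 -0.07 clock 41.6 tilt [ 0.001 -0.    -1.   ] pos [ 0.6177 -0.1182  0.0782]
row [ 0.078   0.0829  0.0063  0.      0.     -0.0019] x 18
```

Request:
jog_arm --increments '[[[0.078, 0.0829, 0.0063, 0, 0, -0.0019, 30], [0.078, 0.0829, 0.0063, 0, 0, -0.0019, 30], [0.078, 0.0829, 0.0063, 0, 0, -0.0019, 30], [0.078, 0.0829, 0.0063, 0, 0, -0.0019, 30], [0.078, 0.0829, 0.0063, 0, 0, -0.0019, 30], [0.078, 0.0829, 0.0063, 0, 0, -0.0019, 30], [0.078, 0.0829, 0.0063, 0, 0, -0.0019, 30], [0.078, 0.0829, 0.0063, 0, 0, -0.0019, 30], [0.078, 0.0829, 0.0063, 0, 0, -0.0019, 30], [0.078, 0.0829, 0.0063, 0, 0, -0.0019, 30], [0.078, 0.0829, 0.0063, 0, 0, -0.0019, 30], [0.078, 0.0829, 0.0063, 0, 0, -0.0019, 30], [0.078, 0.0829, 0.0063, 0, 0, -0.0019, 30], [0.078, 0.0829, 0.0063, 0, 0, -0.0019, 30], [0.078, 0.0829, 0.0063, 0, 0, -0.0019, 30], [0.078, 0.0829, 0.0063, 0, 0, -0.0019, 30], [0.078, 0.0829, 0.0063, 0, 0, -0.0019, 30], [0.078, 0.0829, 0.0063, 0, 0, -0.0019, 30], [0, 0, 0, 0, 0, 0, 30], [0, 0, 0, 0, 0, 0, 30]]]'

```text
clock: 43.65
tcp_pos: [0.3461, 0.3163, 0.0487]
orientation: [-0.001, 0.07, 0.998, -0.001]
wrist_force: [0.5, -0.3, -0.2]
finger_gap: 0.0751
grip_force: 0.0
```

```bash
python3 plan.py .347 .3165 -.010 172 6; python3 t2.py pics/t3.png .6316,.1064,.01,-17 .6175,-.1183,.01,-14.5 .5895,-.3335,.012,-6 .347,.3165,.0,0
```

```text
psi 171.9 q6 0.71 clock 43.6 tilt [-0.002 -0.002 -1.   ] pos [0.3461 0.3163 0.0487]
row [-0.0006  0.0002  0.0391  0.      0.     -0.    ] x 6
```

View pics/t3.png

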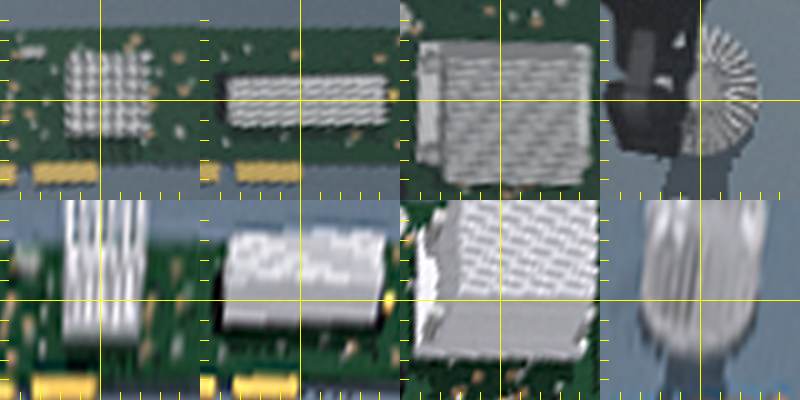

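The square sink, bar and block sit within about 3 mm of their chips. The round sink is centred in its tile, within about 1 mm.

Request:
jog_arm --increments '[[[0, 0, 0.039, 0, 0, 0, 30], [0, 0, 0.039, 0, 0, 0, 30], [0, 0, 0.039, 0, 0, 0, 30], [0, 0, 0.039, 0, 0, 0, 45], [0, 0, 0.039, 0, 0, 0, 55], [0, 0, 0.039, 0, 0, 0, 60], [0, 0, 0, 0, 0, 0, 60], [0, 0, 0, 0, 0, 0, 60]]]' --force 30

```text
clock: 44.55
tcp_pos: [0.3471, 0.3165, -0.0089]
orientation: [-0.0, 0.071, 0.997, -0.0]
wrist_force: [-0.3, 0.4, 0.9]
finger_gap: 0.0654
grip_force: 0.0
```

Request:
jog_arm --increments '[[[0, 0, 0, 0, 0, 0, 68], [0, 0, 0, 0, 0, 0, 74], [0, 0, 0, 0, 0, 0, 78], [0, 0, 0, 0, 0, 0, 82], [0, 0, 0, 0, 0, 0, 86], [0, 0, 0, 0, 0, 0, 90], [0, 0, 0, 0, 0, 0, 90]]]' --force 30

```text
clock: 45.25
tcp_pos: [0.3474, 0.3166, -0.0085]
orientation: [0.0, 0.071, 0.997, -0.0]
wrist_force: [0.2, 0.1, -0.0]
finger_gap: 0.0554
grip_force: 0.0
```

Request:
jog_arm --increments '[[[0, 0, 0, 0, 0, 0, 60], [0, 0, 0, 0, 0, 0, 60], [0, 0, 0.008, 0, 0, 0, 60], [0, 0, 0.008, 0, 0, 0, 60], [0, 0, 0, 0, 0, 0, 60]]]'

```text
clock: 45.75
tcp_pos: [0.3471, 0.3164, -0.0129]
orientation: [-0.0, 0.071, 0.997, -0.0]
wrist_force: [0.0, 0.3, 0.6]
finger_gap: 0.0656
grip_force: 0.0
```

Request:
jog_arm --increments '[[[0, 0, 0, 0, 0, 0, 68], [0, 0, 0, 0, 0, 0, 74], [0, 0, 0, 0, 0, 0, 78], [0, 0, 0, 0, 0, 0, 82], [0, 0, 0, 0, 0, 0, 86], [0, 0, 0, 0, 0, 0, 90], [0, 0, 0, 0, 0, 0, 90]]]' --force 30

```text
clock: 46.45
tcp_pos: [0.3474, 0.3166, -0.012]
orientation: [0.0, 0.071, 0.997, -0.0]
wrist_force: [-1.9, -0.9, 5.9]
finger_gap: 0.0559
grip_force: 26.0
```

Request:
jog_arm --increments '[[[0, 0, 0, 0, 0, 0, 100], [0, 0, 0, 0, 0, 0, 105], [0, 0, 0, 0, 0, 0, 105], [0, 0, -0.01, 0, 0, 0, 105], [0, 0, -0.01, 0, 0, 0, 105], [0, 0, -0.01, 0, 0, 0, 105], [0, 0, -0.01, 0, 0, 0, 105], [0, 0, -0.01, 0, 0, 0, 105], [0, 0, -0.01, 0, 0, 0, 105], [0, 0, 0, 0, 0, 0, 105], [0, 0, 0, 0, 0, 0, 105]]]' --force 45

```text
clock: 47.55
tcp_pos: [0.3474, 0.3167, 0.0025]
orientation: [0.0, 0.071, 0.997, 0.0]
wrist_force: [-0.3, -0.3, -1.6]
finger_gap: 0.0543
grip_force: 47.4
```

```bash
python3 crop.py side 160 130 100 80 7 pics/g9.png;  python3 - <<'E'
from plan import *
s=env.get_state();p=s['tcp_pos']
plan(.575,.346,.045,176,18,[p[0],p[1],.045,171.9])
E
```

```text
psi 171.9 q6 0.71 clock 47.6 tilt [ 0. -0. -1.] pos [0.3473 0.3166 0.045 ]
row [-0.0496  0.0119 -0.      0.      0.     -0.0013] x 18
```

View pics/g9.png

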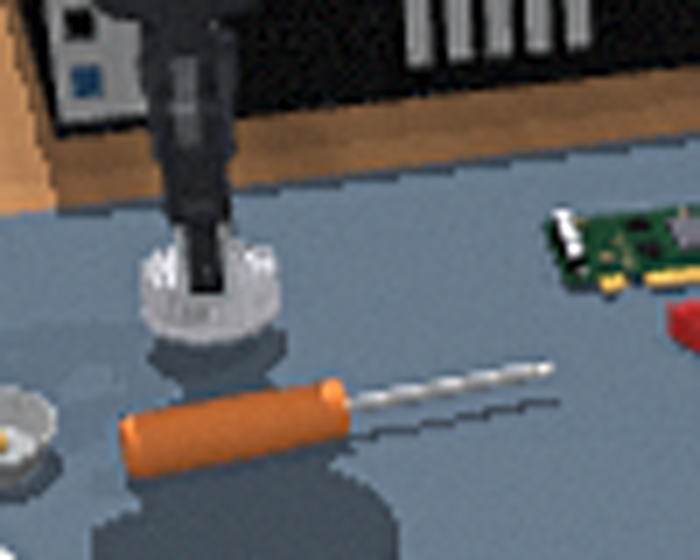

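Round sink (210,290) is lifted and level.

Request:
jog_arm --increments '[[[0, 0, -0.043, 0, 0, 0, 105], [0, 0, -0.043, 0, 0, 0, 105], [0, 0, -0.043, 0, 0, 0, 105], [0, 0, -0.043, 0, 0, 0, 105], [0, 0, 0, 0, 0, 0, 105]]]'

```text
clock: 48.1
tcp_pos: [0.3487, 0.3176, 0.0476]
orientation: [0.002, 0.071, 0.997, 0.001]
wrist_force: [0.0, 0.5, -0.2]
finger_gap: 0.0543
grip_force: 47.5
```

Request:
jog_arm --increments '[[[-0.0496, 0.0119, 0, 0, 0, -0.0013, 105], [-0.0496, 0.0119, 0, 0, 0, -0.0013, 105], [-0.0496, 0.0119, 0, 0, 0, -0.0013, 105], [-0.0496, 0.0119, 0, 0, 0, -0.0013, 105], [-0.0496, 0.0119, 0, 0, 0, -0.0013, 105], [-0.0496, 0.0119, 0, 0, 0, -0.0013, 105], [-0.0496, 0.0119, 0, 0, 0, -0.0013, 105], [-0.0496, 0.0119, 0, 0, 0, -0.0013, 105], [-0.0496, 0.0119, 0, 0, 0, -0.0013, 105], [-0.0496, 0.0119, 0, 0, 0, -0.0013, 105], [-0.0496, 0.0119, 0, 0, 0, -0.0013, 105], [-0.0496, 0.0119, 0, 0, 0, -0.0013, 105], [-0.0496, 0.0119, 0, 0, 0, -0.0013, 105], [-0.0496, 0.0119, 0, 0, 0, -0.0013, 105], [-0.0496, 0.0119, 0, 0, 0, -0.0013, 105], [-0.0496, 0.0119, 0, 0, 0, -0.0013, 105], [-0.0496, 0.0119, 0, 0, 0, -0.0013, 105], [-0.0496, 0.0119, 0, 0, 0, -0.0013, 105], [0, 0, 0, 0, 0, 0, 105], [0, 0, 0, 0, 0, 0, 105]]]'

```text
clock: 50.1
tcp_pos: [0.5748, 0.3458, 0.045]
orientation: [-0.0, 0.034, 0.999, -0.0]
wrist_force: [-0.7, -0.0, -1.6]
finger_gap: 0.0542
grip_force: 47.5
```

```bash
python3 plan.py .575 .346 .002 176 5
```

```text
psi 176.1 q6 0.49 clock 50.1 tilt [-0.001 -0.    -1.   ] pos [0.5748 0.3458 0.045 ]
row [-0.0001  0.0002  0.0344  0.      0.      0.0001] x 5
```

Contact is expected near TCP z = -0.002.

Request:
jog_arm --increments '[[[0, 0, 0.0344, 0, 0, 0, 105], [0, 0, 0.0344, 0, 0, 0, 105], [0, 0, 0.0344, 0, 0, 0, 105], [0, 0, 0.0344, 0, 0, 0, 105], [0, 0, 0.0344, 0, 0, 0, 105], [0, 0, 0.004, 0, 0, 0, 105], [0, 0, 0.004, 0, 0, 0, 105], [0, 0, 0, 0, 0, 0, 105]]]'

```text
clock: 50.9
tcp_pos: [0.5752, 0.346, 0.0006]
orientation: [0.0, 0.034, 0.999, 0.0]
wrist_force: [-0.2, 0.1, -1.4]
finger_gap: 0.0544
grip_force: 47.5
```

Request:
jog_arm --increments '[[[0, 0, 0.003, 0, 0, 0, 105], [0, 0, 0.003, 0, 0, 0, 105], [0, 0, 0, 0, 0, 0, 105]]]'

```text
clock: 51.2
tcp_pos: [0.5751, 0.346, -0.0009]
orientation: [0.0, 0.034, 0.999, 0.0]
wrist_force: [0.4, 1.2, -0.4]
finger_gap: 0.0541
grip_force: 47.5
```

Request:
jog_arm --increments '[[[0, 0, 0.003, 0, 0, 0, 105], [0, 0, 0, 0, 0, 0, 105]]]'

```text
clock: 51.4
tcp_pos: [0.5752, 0.346, -0.0015]
orientation: [0.0, 0.034, 0.999, 0.0]
wrist_force: [0.4, -0.5, -0.4]
finger_gap: 0.0544
grip_force: 47.9
```

Request:
jog_arm --increments '[[[0, 0, 0.003, 0, 0, 0, 105], [0, 0, 0, 0, 0, 0, 105]]]'

```text
clock: 51.6
tcp_pos: [0.5752, 0.346, -0.0016]
orientation: [0.0, 0.034, 0.999, 0.0]
wrist_force: [-2.0, -1.1, 4.5]
finger_gap: 0.0543
grip_force: 48.6
```

Contact. Release and rise clear.

Request:
jog_arm --increments '[[[0, 0, 0, 0, 0, 0, 85], [0, 0, 0, 0, 0, 0, 75], [0, 0, 0, 0, 0, 0, 60], [0, 0, 0, 0, 0, 0, 40], [0, 0, 0, 0, 0, 0, 30], [0, 0, -0.06, 0, 0, 0, 30], [0, 0, -0.1, 0, 0, 0, 30], [0, 0, -0.1, 0, 0, 0, 30], [0, 0, -0.1, 0, 0, 0, 30], [0.15, 0, -0.05, 0, 0, 0, 30], [0.15, 0, 0, 0, 0, 0, 30], [0.15, 0, 0, 0, 0, 0, 30], [0.15, 0, 0, 0, 0, 0, 30], [0.1, 0, 0, 0, 0, 0, 30], [0, 0, 0, 0, 0, 0, 30], [0, 0, 0, 0, 0, 0, 30]]]'

```text
clock: 53.2
tcp_pos: [0.4004, 0.3583, 0.1004]
orientation: [0.001, 0.034, 0.999, 0.0]
wrist_force: [0.8, -0.4, 0.3]
finger_gap: 0.0755
grip_force: 0.0
```

```bash
python3 - <<'E'
from m import *
H=dict(block_sink_mid=.027,round_sink_mid=.021,square_sink_mid=.02,bar_sink_mid=.017,fan_mid=.01,memory_mid=.002)
for n in ['top','side']:
    c=cams.read_camera(n)
    for k,z in H.items():
        for d in spotter.cut_out(k,n)[:2]: print(n,k,round(d['conf'],2),rect(c,d['region'],z))
        for d in spotter.landmark_of(k,n)[:1]: print('   lm',np.round(pix2w(c,d['uv'],z)[:2]*1000,1))
E
```

```text
top block_sink_mid 0.58 [ 586.4 -334.5   83.    69.3   -8.3]
   lm [ 583.4 -334.6]
top round_sink_mid 0.86 [573.8 344.1  59.3  55.3  67.2]
   lm [576.1 353.2]
top square_sink_mid 0.84 [632.2 105.4  40.5  39.1 -16. ]
top square_sink_mid 0.36 [ 404.  -207.8  130.2   30.1   -3.6]
   lm [632.3 104. ]
top bar_sink_mid 0.9 [ 618.4 -118.7   77.2   23.5  -12.8]
top bar_sink_mid 0.75 [499.2  -5.3  73.6  22.4  23.4]
   lm [ 611.9 -113.6]
top fan_mid 0.55 [404.1   1.3  34.   31.5 -88.3]
   lm [4.104e+02 1.000e-01]
top memory_mid 0.72 [ 404.9 -212.6  130.9   30.1   -2.2]
   lm [ 404.1 -210.7]
side block_sink_mid 0.75 [ 585.4 -331.7   91.9   89.5   83.1]
   lm [ 578.9 -330.5]
side round_sink_mid 0.6 [572.8 348.1  95.2  61.   73.3]
   lm [570. 346.]
side square_sink_mid 0.73 [402.7 -13.9  65.4  41.5  78.1]
side square_sink_mid 0.44 [630.2 103.2  54.6  33.5  69. ]
   lm [639.1  99. ]
side bar_sink_mid 0.82 [494.7 -20.   86.6  35.6  24.7]
side bar_sink_mid 0.59 [ 617.8 -116.3   78.4   43.9  -17.8]
   lm [ 613.2 -119.4]
side fan_mid 0.79 [405.2   4.5  71.2  45.   78.2]
side fan_mid 0.5 [ 639.2 -122.1  181.8   92.1  -11.2]
   lm [404.6  11.7]
side memory_mid 0.73 [ 403.9 -210.6  134.7   36.9   -1.5]
   lm [ 406.2 -209. ]
```

```bash
python3 -c "
from h import *
print(ticket.hand_in())"
```

```text
the job is handed in; nothing more can be done
None
```

All four heat sinks are on their chips and the job is handed in at about 54 s; my final camera check put each within about 4 mm of centre with the fan and memory module unmoved, but the hand-in returned no verdict.

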